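# Wedge the bench scale level and load it

## Task

The bench scale sags at its front. Swing the retaining lever in front of it fully open, push the wooden wedge, thin end first, straight in under the middle of the scale's front edge until the scale sits level and let go of it, then swing the lever fully closed behind the wedge. Last, set the black power adapter down flat on the scale's pan, inside the rim, without dropping it; leave the other things on the bench where they are.

Things in the scene. Friction and masses are not known exactly. Their poses are not given: they have to be found in the camera images.
- scale_frame: Grey steel frame screwed to the bench, carrying the scale. Origin on the bench under the scale's middle; x from the scale's front (display side, facing left for the robot) to its rear, y away from the robot. Two rails 8 mm high, 25 mm wide, at y = +-75 mm, x = -160 to +100 mm; between them the bare bench is the wedge's lane, along y = 0.
- scale (a joint): Tilt of the scale in rad about its rear hinge (along frame y, at frame x = +80, 30 mm high): 0 = level, positive = front low. Starts on its stop at 0.087; least -0.05. 0.9 kg, falls back if not supported. 10 mm more wedge lowers the value by about 0.016. Level: housing x -90 to +90 mm, 170 mm wide, vertical front face 40 to 125 mm high.
- index_post (a point): Top of a thin fixed post (12 x 10 mm) beside the front of the scale on the robot side, at frame x = -70, y = -98, 125 mm high: flush with the top of the scale's grey housing when the scale is level.
- front_bar (a point): Middle of the lowest line of the round steel cross bar (12 mm thick, 120 mm long, along y) under the front of the scale, on which the wedge acts; 10 mm behind the front face. At the start about 12 mm above the bench, when level 26 mm (frame x = -80 mm).
- pan_centre (a point): Centre of the scale's steel pan, on its upper surface (135 mm above the bench when level); axes as the frame's, tilting with the scale. Inside of the rim 166 mm (x) by 158 mm (y), rim 5 mm high.
- lever (a joint): Angle of the steel retaining lever about its upright post, rad: 0 = closed, across the lane behind the wedge's place; grows counter-clockwise seen from above as it opens away from the scale; 2.1 = fully open. It stays where it is left (about 0.6 N at the grip).
- lever_grip (a point): Middle of the upright round black grip at the lever's end (16 mm diameter, standing free from 22 to 48 mm above the bench; this point at 36 mm). It moves on a circle of 92 mm radius about the post; closed it is at frame x = -157, y = +15 mm. The lever's bar is 9 to 22 mm above the bench.
- lever_pivot (a point): Axis of the lever, at the top of its fixed post (28 mm above the bench), at frame x = -137, y = -75 mm. Never moves.
- wedge: Beech wedge, 130 mm long, 36 mm wide, 90 g. Origin at the centre of its underside, x axis to the thin end (x = +65 mm, 4 mm thick); the straight slope rises to 31.5 mm at x = -45 mm; behind that a 45 mm high heel block. The scale is level with the origin at about frame x = -58, y = 0 mm and the x axes parallel.
- wedge_heel (a point): Middle of the wedge's upright heel block (20 mm long, 36 mm wide, 45 mm high; wedge x = -55, 22 mm up), to be gripped across its width. With the scale level its front is only 13 mm from the scale's face, so hold it with the tool leaning back 30 to 45 degrees, away from the scale. If the heel touches the scale, the wedge is too far in.
- power_adapter: Black power adapter, 46 x 116 x 32 mm, about 0.2 kg. Origin on its underside; the solid body runs from x = -22 to +22 and y = -40 to +58 mm, a short cable stub towards -y. Grip across the 44 mm (x). Nothing else of its kind lies on the bench.
- packing_block: Bystander: plain rectangular beech block 120 x 36 x 30 mm, no taper and no heel. Origin at the centre of its underside, long side along x.
- tape_roll: Bystander: roll of black tape, 62 mm diameter, 17 mm high, origin under its centre.
- pen: Bystander: marker pen 129 mm long (along y), 14 mm thick, origin under its middle.

How it is judged (in metres and radians):
On the way, in this order (a step that is already met when the one before it is completed fails the run):
1. the lever is swung open (beyond 1.7 rad) (value of joint lever above 1.7 rad), for 0.2 s.
2. the wedge, let go, holds the scale level (within 0.010 rad) (value of joint scale between -0.01 and 0.01 rad and y of wedge in the frame of scale_frame between -0.02 and 0.02 m and x of wedge in the frame of scale_frame between -0.075 and -0.04 m and contact force between the fingers and wedge below 0.1 N), for 0.3 s.
3. the lever is closed behind the wedge (below 0.25 rad), the scale still level (value of joint scale between -0.01 and 0.01 rad and y of wedge in the frame of scale_frame between -0.02 and 0.02 m and x of wedge in the frame of scale_frame between -0.075 and -0.04 m and value of joint lever below 0.25 rad), for 0.2 s.
At the end, for the whole second after the job is handed in: Scale level within 0.010 rad on the wedge, which lies straight (0.2 rad) in the lane under the front bar, within 20 mm of its middle; lever below 0.25 rad; adapter at rest, flat (0.05 rad) on the pan inside the rim, origin within 65 mm of the centre in x and y, 4 mm in height (all of step 3 and angle between the x axis of wedge and the x axis of scale_frame, either way round below 0.2 rad and x of power_adapter in the frame of pan_centre between -0.065 and 0.065 m and y of power_adapter in the frame of pan_centre between -0.065 and 0.065 m and z of power_adapter in the frame of pan_centre between -0.004 and 0.004 m and angle between power_adapter's own z axis and vertical below 0.05 rad and linear speed of each of power_adapter, wedge below 0.02 m/s); the robot touches nothing.
It fails at once if the power adapter is dropped (falls faster than 0.7 m/s out of the fingers) (linear speed of power_adapter above 0.7 m/s and contact force between the fingers and power_adapter below 0.01 N).
It fails at once if the packing block, tape roll or pen is moved by more than 40 mm (distance of any of packing_block, tape_roll, pen from where it was at the start of the episode above 0.04 m).
It also fails if it takes over 72 s, if anything falls off the work surface, if the arm or the gripper's body presses on something with over 40 N, if the wrist force passes 120 N, or if a joint passes its speed limit or range.

## Robot

A 6-joint arm with a two-finger parallel gripper is mounted at the origin on a cart in front of the work surface, level with it; the furniture and walls round the work are solid. World frame = base frame: x ahead of the robot, y to its left, z up, the work surface at z = 0. Lengths are in m, angles in degrees, forces in N, time in s.
With the tool pointing down it reaches from about 0.375 to 0.9 m from the base axis. Payload 3.1 kg.
Tool frame: the origin (TCP) lies at the very end of the fingers, on their centre line; the grasp point (between the pads) lies grip_point_offset behind it (grip_point_offset is the distance from the TCP to the grasp point, in m); z points along the fingers, y is the line along which they close (so a half turn about z gives the same grasp; the last joint's range is limited). The gripper opens to 87 mm and grips with 3 to 60 N. Pads are 19 mm wide; open, the fingers measure 117 mm over their backs; the gripper's body (75 mm by 190 mm) begins 51 mm behind the grasp point.
Start: joints at [-84.196, 30.224, 82.088, -0, 67.689, -10.227], TCP at [0.173, -0.601, 0.223] pointing down, gripper open.
Joint ranges: [-176.69, 176.69], [-43.24, 126.21], [12.49, 139.97], [-82, 262], [0, 151.66], [-163.58, 163.58]. Speed limits (degrees/s): [159.86, 159.86, 180, 180, 180, 180].

## Interface

Orientations are given as a 3x3 rotation matrix whose columns are the frame's x, y, z axes.
In Python, from rig import * gives the robot as it stands.
- The arm moves only by the tool move_arm, never from a script. Its argument "increments" is a list of rows, each a list of 3 entries, a list of its own where there are three numbers: the shift along the tool's x, y, z in units of 30 mm (1.0 is 30 mm), then the turn, a rotation vector about the tool's x, y, z in units of 120 degrees (1.0 is 120 degrees), then the closure, from 0 (fully open) to 1 (shut). A call has 1 to 20 rows; each row shifts and turns the commanded pose from where the row before left it, along the tool's axes as they then stand; what a row does not reach is not made up. A row lasts 1/12 s, in which the tool goes at most 41.7 mm and 7.16 degrees, less where a joint would pass 70% of its speed; a pose out of reach is approached as far as the arm can. A call with a number of a shift or a turn outside -1 to 1 is refused whole. A call with a gripper value outside its range is refused whole. The fingers move at their own pace and stop on an object; the grip force is fixed at half the most. Time passes only in rows, so rows that do not move let the fingers close. It gives the time, the measured TCP pose, the force, the opening and the grip force at its end, in the units of the state.
- read_state(): the state, without advancing time (a new reading comes with each control period).
- capture(name): name is "side" or "top"; returns a dict with "img" (420x560x3 uint8, red, green, blue), "mtx" (3x3 intrinsics, pixels), "eye" and "rotation" of the camera in the world. Camera axes: x right, y down, z forward; pixel columns grow to the right and rows downward; lengths in m; the calibration is good to about 2 mm. A picture is of the moment at which its call begins. There is no depth.
- hand_in(): hands the job in; it is judged then, once.
Trained networks look in a picture, given as the dict that the camera call returned (one of the last four; its "shot" number tells which), for a name from the list of things; names that differ only in an ending like _2 or _b are one class to them, and where a whole thing is asked for, a point or a joint stands for the part that bears it (a point fixed in the world has none). Each returns a list of dicts, best first, with "confidence" (0 to 1); they miss things now and then, are a little off and sometimes report something else, mostly with a low value. They report only what shows in the picture. A call takes as long as a camera call.
- search_frame(picture, label): "extent" ([left, top, right, bottom] as shares, 0 to 1, of the picture: columns of its width, rows of its height, round what is visible of it).
- pinpoint(picture, label): "xy" ([column, row] as shares, 0 to 1, of the picture: columns of its width, rows of its height: a listed point, or the origin of a listed thing).
The state is a dict: "time_s": time; "joint_positions": joint angles; "qvel": joint speeds; "tau": joint torques, N m; "position": TCP position; "tcp_rot": TCP orientation; "force": force on the tool from outside, world axes, zero at the start; "moment": the same for the moment, N m; "opening": opening from 0.0 (shut) to 1.0 (fully open); "grasp_force": force on a finger pad.
Only numpy, scipy, OpenCV 4.12 (cv2) and the standard library are available. Lean on these libraries where they do the work, as an engineer would, in place of code of your own. Each camera call takes 0.05 s, during which the arm holds its last target. There are 200 camera calls.

## Working session

There is one attempt and no reset: what is moved stays moved. The work goes in short steps, Python scripts to look and compute and a tool call to move; the robot and the scene stay as the last step left them, time stands still between calls to the robot, and variables do not carry over. Pictures are saved under pics/ and viewed, at most 10 in all, crops included, and the job is handed in when it is done.

Besides the shell and the picture viewer there is one more tool, called by a JSON object that holds its "fn" and its "kwargs", one argument or row to a line. move_arm: Moves the arm, as the interface text tells. Its arguments: {"type":"object","properties":{"increments":{"type":"array"}},"required":["increments"]}

```bash
mkdir -p pics; ls
cat > h.py <<'E'
from rig import *
import numpy as np, cv2
W,H=560,420
def ray(p,xy):
    u=np.array([xy[0]*W,xy[1]*H,1.]); d=np.array(p["rotation"])@np.linalg.inv(np.array(p["mtx"]))@u
    return np.array(p["eye"]),d
def at_z(p,xy,z):
    e,d=ray(p,xy); return e+d*(z-e[2])/d[2]
def tri(ps,xys):
    A=np.zeros((3,3));b=np.zeros(3)
    for p,xy in zip(ps,xys):
        e,d=ray(p,xy);d=d/np.linalg.norm(d);M=np.eye(3)-np.outer(d,d);A+=M;b+=M@e
    return np.linalg.solve(A,b)
def px(p,X):
    c=np.array(p["rotation"]).T@(np.array(X)-np.array(p["eye"]));u=np.array(p["mtx"])@c;return u[:2]/u[2]
def save(p,n): cv2.imwrite("pics/"+n,cv2.cvtColor(p["img"],cv2.COLOR_RGB2BGR))
E
python3 - <<'E'
from h import *
np.set_printoptions(precision=4,suppress=True)
s=read_state();print(s)
t=capture("top");d=capture("side");save(t,"t0.png");save(d,"s0.png")
for n,z in dict(index_post=.125,front_bar=.012,pan_centre=.13,lever_grip=.036,lever_pivot=.028,wedge=0,wedge_heel=.022,power_adapter=0,packing_block=0,tape_roll=0,pen=0,scale_frame=0).items():
    a=pinpoint(t,n);b=pinpoint(d,n)
    print(n,[(round(q["confidence"],2),at_z(t,q["xy"],z)) for q in a[:2]],[(round(q["confidence"],2),at_z(d,q["xy"],z)) for q in b[:2]], tri([t,d],[a[0]["xy"],b[0]["xy"]]) if a and b else None)
print(t["eye"],d["eye"],t["rotation"],d["rotation"],t["mtx"])
E
```

```text
pics
{'time_s': 0.0, 'joint_positions': array([-84.1971,  30.2777,  82.1568,  -0.0015,  67.6915, -10.2258]), 'qvel': array([ 0.1167, -0.0573,  0.0845, -0.0134,  0.0527, -0.018 ]), 'tau': array([  0.0001, -44.0043, -17.6593,   0.0634,   0.0582,  -0.0002]), 'position': array([ 0.1725, -0.5999,  0.2216]), 'tcp_rot': array([[ 0.9611,  0.2761, -0.0002],
       [ 0.2761, -0.9611,  0.0022],
       [ 0.0004, -0.0022, -1.    ]]), 'force': array([0.2824, 1.4844, 0.4675]), 'moment': array([-0.0077,  0.0018,  0.0071]), 'grasp_force': 0.0, 'opening': 1.0004294565842566}
index_post [(0.73, array([ 0.4334, -0.3615,  0.125 ]))] [(0.73, array([ 0.438 , -0.3573,  0.125 ]))] [ 0.4355 -0.3608  0.1282]
front_bar [(0.83, array([ 0.5338, -0.3581,  0.012 ]))] [] None
pan_centre [(0.95, array([ 0.5339, -0.4177,  0.13  ]))] [(0.59, array([ 0.5316, -0.4228,  0.13  ]))] [ 0.5335 -0.4188  0.1261]
lever_grip [(0.7, array([ 0.5542, -0.2645,  0.036 ]))] [] None
lever_pivot [(0.96, array([ 0.4688, -0.2832,  0.028 ])), (0.57, array([ 0.5215, -0.4319,  0.028 ]))] [(0.76, array([ 0.4751, -0.2776,  0.028 ]))] [ 0.4715 -
[... 586 characters left out ...]
8, array([ 0.6659, -0.43  ,  0.    ]))] [(0.57, array([ 0.679, -0.437,  0.   ]))] [ 0.6738 -0.4332 -0.0046]
pen [(0.49, array([0.3573, 0.1167, 0.    ]))] [(0.63, array([0.369 , 0.1092, 0.    ]))] [ 0.3631  0.1171 -0.0045]
scale_frame [(0.79, array([ 0.5282, -0.4383,  0.    ]))] [(0.95, array([ 0.5369, -0.4276,  0.    ])), (0.72, array([ 0.4739, -0.2584,  0.    ]))] [ 0.5309 -0.436   0.0099]
[ 0.4138 -0.0747  1.2443] [ 0.3541 -1.0691  0.7498] [[-0.0006 -0.9959  0.0901]
 [-1.      0.0008  0.002 ]
 [-0.002  -0.0901 -0.9959]] [[ 0.986  -0.101   0.1323]
 [-0.1658 -0.5275  0.8332]
 [-0.0143 -0.8436 -0.5368]] [[413.9548   0.     276.804 ]
 [  0.     413.9548 204.0654]
 [  0.       0.       1.    ]]
```

View pics/t0.png

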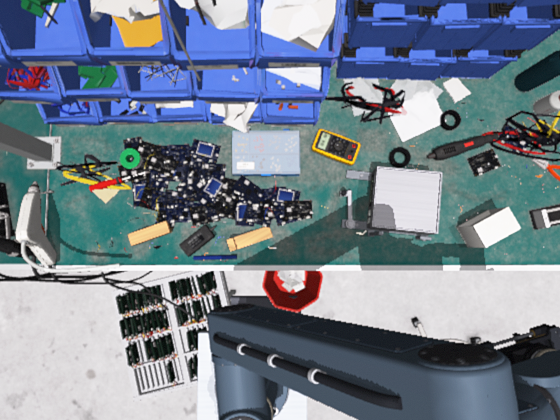

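View pics/s0.png

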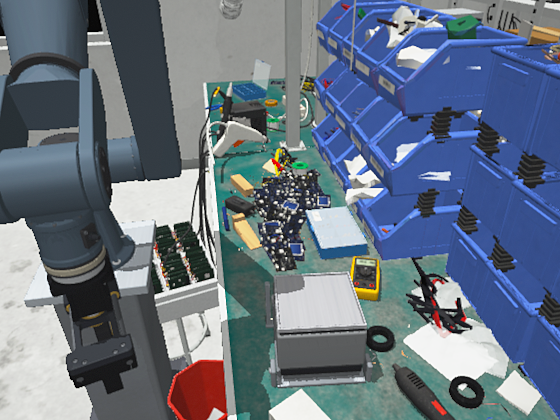

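```bash
cat > frame.py <<'E'
from h import *
from scipy.optimize import least_squares
def fit(pics,extra={}):
    pts=dict(index_post=(-.07,-.098,.125),lever_pivot=(-.137,-.075,.028),pan_centre=(0.0046,0,.128),scale_frame=(0,0,0),front_bar=(-.079,0,.012)); pts.update(extra)
    obs=[]
    for p in pics:
        for n,X in pts.items():
            a=pinpoint(p,n)
            if a: obs.append((p,n,np.array(X),np.array(a[0]["xy"])*[W,H]))
    def T(v,X): c,s=np.cos(v[2]),np.sin(v[2]); return np.array([v[0]+c*X[0]-s*X[1],v[1]+s*X[0]+c*X[1],X[2]])
    f=lambda v:np.concatenate([px(p,T(v,X))-u for p,n,X,u in obs])
    r=least_squares(f,[.533,-.43,-1.6],loss="soft_l1",f_scale=1.5)
    return r.x,[(o[1],o[0]["eye"][1]>-.5,e.round(1)) for o,e in zip(obs,f(r.x).reshape(-1,2))]
E
python3 - <<'E'
import rig; print([k for k in dir(rig) if k[0]!='_'], getattr(rig,'grip_point_offset',None))
from frame import *
np.set_printoptions(precision=4,suppress=True)
t=[capture("top"),capture("side"),capture("top"),capture("side")]
v,r=fit(t); print(v,np.degrees(v[2]));print(*r,sep="\n")
for p in t:
  for n,z in dict(wedge=0,wedge_heel=.022,power_adapter=0,lever_grip=.036,tape_roll=0).items():
    print(n,[(round(a["confidence"],2),at_z(p,a["xy"],z)) for a in pinpoint(p,n)[:2]], [ (np.array(a["extent"])*[560,420,560,420]).round() for a in search_frame(p,n)[:1]])
im=t[0]["img"][:,:,::-1]
a=cv2.resize(im[150:250,330:460],None,fx=5,fy=5,interpolation=cv2.INTER_CUBIC)
b=cv2.resize(im[215:270,125:285],None,fx=5,fy=5,interpolation=cv2.INTER_CUBIC)
cv2.imwrite("pics/a.png",a);cv2.imwrite("pics/b.png",b)
E
```

```text
['PlanningError', 'capture', 'grip_point_offset', 'hand_in', 'pinpoint', 'read_state', 'search_frame'] 0.0187
[ 0.5298 -0.4304 -1.6573] -94.95820030568787
('index_post', np.True_, array([-2.8, -2.8]))
('pan_centre', np.True_, array([4.7, 3.6]))
('scale_frame', np.True_, array([-2. , -2.6]))
('front_bar', np.True_, array([119.7, -38.7]))
('index_post', np.False_, array([-2.3, -0.3]))
('lever_pivot', np.False_, array([-1.5,  0.7]))
('scale_frame', np.False_, array([-0.1, -2. ]))
('index_post', np.True_, array([-1.3, -2.4]))
('lever_pivot', np.True_, array([1.7, 2. ]))
('pan_centre', np.True_, array([4.8, 1. ]))
('scale_frame', np.True_, array([-0.1, -2.3]))
('front_bar', np.True_, array([-1.9,  2. ]))
('index_post', np.False_, array([ 1.1, -0.9]))
('lever_pivot', np.False_, array([-0.5,  0.3]))
('pan_centre', np.False_, array([3.4, 3.8]))
('scale_frame', np.False_, array([-2. , -0.4]))
wedge [(0.97, array([0.414 , 0.0017, 0.    ]))] [array([228., 227., 272., 252.])]
wedge_heel [(0.78, array([0.4049, 0.0571, 0.022 ]))] [array([227., 224., 273., 252.])]
power_adapter [(0.94, array([0.417
[... 864 characters left out ...]
]))] [array([180., 227., 215., 254.])]
lever_grip [(0.78, array([ 0.5577, -0.2695,  0.036 ])), (0.26, array([ 0.4387, -0.3855,  0.036 ]))] [array([341., 192., 354., 221.])]
tape_roll [(0.59, array([ 0.6709, -0.4356,  0.    ]))] [array([387., 148., 411., 169.])]
wedge [(0.61, array([0.4275, 0.0243, 0.    ]))] [array([232., 210., 267., 246.])]
wedge_heel [(0.66, array([0.4076, 0.0763, 0.022 ])), (0.55, array([ 0.6643, -0.4549,  0.022 ]))] [array([231., 215., 258., 248.])]
power_adapter [(0.9, array([0.4229, 0.1504, 0.    ]))] [array([225., 194., 255., 216.])]
lever_grip [] [array([233., 208., 264., 246.])]
tape_roll [(0.64, array([ 0.6684, -0.4397,  0.    ]))] [array([365., 322., 393., 353.])]
```

View pics/a.png

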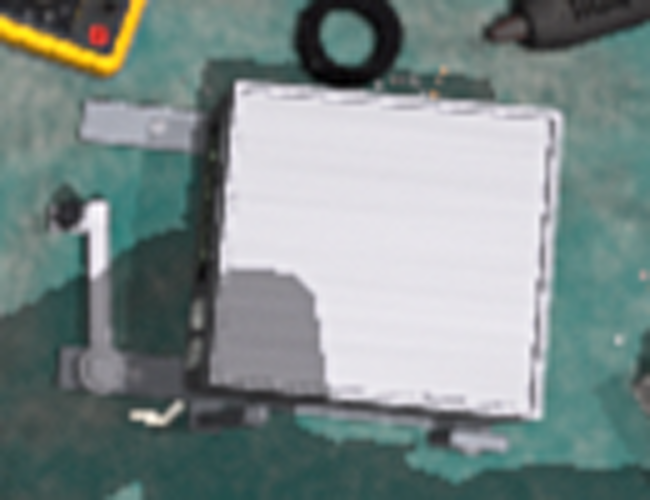

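View pics/b.png

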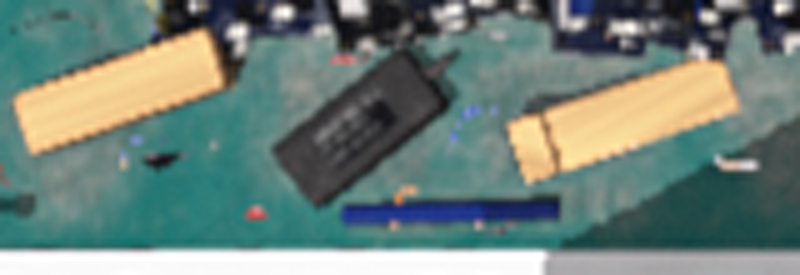

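Run:
```python
from h import *
np.set_printoptions(precision=4,suppress=True)
p=capture("top")
def g(o,x,y,z):
    u=[(x+.5)/5+o[0],(y+.5)/5+o[1]]  # center convention approx
    return at_z(p,[(u[0]-.5)/W,(u[1]-.5)/H],z)
A=(330,150);B=(125,215)
for n,o,x,y,z in [("grip",A,66,208,.048),("pivot",A,100,368,.028),("railF_a",A,82,100,.008),("railF_b",A,82,142,.008),("railN_a",A,62,348,.008),("railN_b",A,62,388,.008),
 ("panTL",A,235,83,.133),("panTR",A,560,110,.142),("panBR",A,540,418,.142),("panBL",A,210,387,.133),
 ("heelr1",B,508,125,.045),("heelr2",B,530,185,.045),("heelf1",B,543,112,.045),("heelf2",B,560,172,.045),("thin1",B,722,60,.004),("thin2",B,740,108,.004),
 ("ad1",B,275,152,.032),("ad2",B,322,205,.032),("ad3",B,450,100,.032),("ad4",B,405,48,.032)]:
    print(n,g(o,x,y,z))
```

```text
grip [ 0.5595 -0.2644  0.048 ]
pivot [ 0.4673 -0.2861  0.028 ]
railF_a [ 0.6301 -0.2814  0.008 ]
railF_b [ 0.6045 -0.281   0.008 ]
railN_a [ 0.4802 -0.2671  0.008 ]
railN_b [ 0.4563 -0.2667  0.008 ]
panTL [ 0.6175 -0.3438  0.133 ]
panTR [ 0.601  -0.5161  0.142 ]
panBR [ 0.4356 -0.4994  0.142 ]
panBL [ 0.4525 -0.3267  0.133 ]
heelr1 [0.4195 0.0738 0.045 ]
heelr2 [0.3851 0.0608 0.045 ]
heelf1 [0.427  0.0536 0.045 ]
heelf2 [0.3925 0.0435 0.045 ]
thin1 [ 0.4584 -0.0489  0.004 ]
thin2 [ 0.4297 -0.0597  0.004 ]
ad1 [0.404  0.2112 0.032 ]
ad2 [0.3732 0.1832 0.032 ]
ad3 [0.4341 0.1095 0.032 ]
ad4 [0.4645 0.1362 0.032 ]
```

```bash
cat > plan.py <<'E'
from h import *
from scipy.spatial.transform import Rotation as Ro
np.set_printoptions(precision=3,suppress=True)
O=np.array([.5268,-.4320]);xh=np.array([-.096,-.9954]);yh=np.array([.9954,-.096])
def fr(x,y,z): return np.r_[O+x*xh+y*yh,z]
def inv(P): d=np.array(P)[:2]-O; return np.array([d@xh,d@yh])
def tool(xang,lean):  # wedge-x heading (deg), lean; tool y = left of heading
    a=np.radians(xang);l=np.radians(lean);f=np.array([np.cos(a),np.sin(a),0]);y=np.array([-np.sin(a),np.cos(a),0])
    z=np.sin(l)*f-np.cos(l)*np.array([0,0,1]);return np.column_stack([np.cross(y,z),y,z])
def go(P,R=None,start=None):
    s=read_state();R0=np.array(s["tcp_rot"]) if start is None else start[1];p0=s["position"] if start is None else start[0]
    R=R0 if R is None else R
    rv=Ro.from_matrix(R0.T@R).as_rotvec(degrees=True)
    print("turn units",rv/120,"deg",np.linalg.norm(rv),"then shift units",R.T@(np.array(P)-p0)/.03)
    return np.array(P),R
E
python3 - <<'E'
from plan import *
R=tool(-95.5,0)
a=go([.557,-.265,.12],R); print(R)
b=go([.557,-.265,.027],R,a)
# lever arc: shifts in tool units from lever angle .13 to 2.12
piv=fr(-.137,-.075,0)[:2];print(piv)
def gp(q): th=np.radians(102.5)+q; d=.092*np.array([np.cos(th),np.sin(th)]); return fr(-.137+d[0],-.075+d[1],.027)
print(gp(.13),gp(2.1))
qs=np.linspace(.13,2.15,19)
for q0,q1 in zip(qs,qs[1:]): print((R.T@(gp(q1)-gp(q0))/.03).round(2).tolist())
E
```

```text
turn units [-0.    -0.    -0.571] deg 68.470375791489 then shift units [12.365 11.682  3.418]
[[ 0.096  0.995 -0.   ]
 [ 0.995 -0.096 -0.   ]
 [-0.     0.    -1.   ]]
turn units [0. 0. 0.] deg 0.0 then shift units [0.  0.  3.1]
[ 0.465 -0.288]
[ 0.554 -0.265  0.027] [ 0.41  -0.215  0.027]
[0.32, -0.14, 0.0]
[0.3, -0.17, 0.0]
[0.28, -0.2, 0.0]
[0.25, -0.23, 0.0]
[0.23, -0.26, 0.0]
[0.2, -0.28, 0.0]
[0.16, -0.3, 0.0]
[0.13, -0.32, 0.0]
[0.09, -0.33, 0.0]
[0.05, -0.34, 0.0]
[0.02, -0.34, 0.0]
[-0.02, -0.34, 0.0]
[-0.06, -0.34, 0.0]
[-0.1, -0.33, 0.0]
[-0.14, -0.32, 0.0]
[-0.17, -0.3, 0.0]
[-0.2, -0.28, 0.0]
[-0.23, -0.25, 0.0]
```

{"fn": "move_arm", "kwargs": {
  "increments": [
    [[0,0,0],[0,0,-0.0476],0],
    [[0,0,0],[0,0,-0.0476],0],
    [[0,0,0],[0,0,-0.0476],0],
    [[0,0,0],[0,0,-0.0476],0],
    [[0,0,0],[0,0,-0.0476],0],
    [[0,0,0],[0,0,-0.0476],0],
    [[0,0,0],[0,0,-0.0476],0],
    [[0,0,0],[0,0,-0.0476],0],
    [[0,0,0],[0,0,-0.0476],0],
    [[0,0,0],[0,0,-0.0476],0],
    [[0,0,0],[0,0,-0.0476],0],
    [[0,0,0],[0,0,-0.0476],0]
  ]
}}

```text
time_s: 5.55
position: [0.1726, -0.6007, 0.2225]
tcp_rot: [[0.09, 0.996, -0.0], [0.996, -0.09, 0.0], [0.0, -0.0, -1.0]]
force: [0.6, -0.0, 0.1]
opening: 1.002
grasp_force: 0.0
```

{"fn": "move_arm", "kwargs": {
  "increments": [
    [[0.4,0.4,0],[0,0,0],0],
    [[0.8,0.75,0],[0,0,0],0],
    [[0.8,0.75,0],[0,0,0],0],
    [[0.8,0.75,0],[0,0,0],0],
    [[0.8,0.75,0],[0,0,0],0],
    [[0.8,0.75,0],[0,0,0],0],
    [[0.8,0.75,0],[0,0,0],0],
    [[0.8,0.75,0],[0,0,0],0],
    [[0.8,0.75,0],[0,0,0],0],
    [[0.8,0.75,0],[0,0,0],0],
    [[0.8,0.75,0],[0,0,0],0],
    [[0.8,0.75,0],[0,0,0],0],
    [[0.8,0.75,0],[0,0,0],0],
    [[0.8,0.75,0],[0,0,0],0],
    [[0.8,0.75,0],[0,0,0],0],
    [[0.76,0.78,0],[0,0,0],0],
    [[0,0,0],[0,0,0],0]
  ]
}}

```text
time_s: 6.97
position: [0.5607, -0.2595, 0.2227]
tcp_rot: [[0.091, 0.996, 0.003], [0.996, -0.091, 0.002], [0.002, 0.003, -1.0]]
force: [0.0, -0.4, -0.3]
opening: 0.999
grasp_force: 0.0
```

Run:
```python
from plan import *
s=read_state();print(s["position"],s["joint_positions"])
go([.557,-.265,.12],tool(-95.5,0))
for n in("top","side"):
    p=capture(n)
    for k,z in(("lever_grip",.036),("lever_pivot",.028)):
        print(n,k,[(round(a["confidence"],2),at_z(p,a["xy"],z)) for a in pinpoint(p,k)[:2]])
```

```text
[ 0.561 -0.259  0.223] [-35.283  29.598  83.258   0.212  67.043 -30.136]
turn units [ 0.002 -0.001  0.002] deg 0.3482177768363296 then shift units [-0.195 -0.105  3.424]
top lever_grip []
top lever_pivot []
side lever_grip []
side lever_pivot [(0.92, array([ 0.471, -0.285,  0.028]))]
```

{"fn": "move_arm", "kwargs": {
  "increments": [
    [[-0.1,-0.1,0.8],[0,0,0],0],
    [[-0.1,0,1],[0,0,0],0],
    [[0,0,1],[0,0,0],0],
    [[0,0,1],[0,0,0],0],
    [[0,0,1],[0,0,0],0],
    [[0,0,1],[0,0,0],0],
    [[0,0,0.7],[0,0,0],0],
    [[0,0,0],[0,0,0],0.5],
    [[0,0,0],[0,0,0],1],
    [[0,0,0],[0,0,0],1],
    [[0,0,0],[0,0,0],1],
    [[0,0,0],[0,0,0],1],
    [[0,0,0],[0,0,0],1]
  ]
}}

```text
time_s: 8.35
position: [0.5538, -0.271, 0.0292]
tcp_rot: [[0.095, 0.996, 0.002], [0.996, -0.095, -0.002], [-0.002, 0.003, -1.0]]
force: [-0.2, 0.3, -0.5]
opening: 0.63
grasp_force: 0.0
```

{"fn": "move_arm", "kwargs": {
  "increments": [
    [[0,0,0],[0,0,0],1],
    [[0,0,0],[0,0,0],1],
    [[0,0,0],[0,0,0],1],
    [[0,0,0],[0,0,0],1],
    [[0,0,0],[0,0,0],1],
    [[0,0,0],[0,0,0],1],
    [[0,0,0],[0,0,0],1],
    [[0,0,0],[0,0,0],1],
    [[0,0,0],[0,0,0],1]
  ]
}}

```text
time_s: 9.1
position: [0.5582, -0.2712, 0.0278]
tcp_rot: [[0.096, 0.995, 0.01], [0.995, -0.096, -0.003], [-0.002, 0.011, -1.0]]
force: [10.4, 2.6, -4.5]
opening: 0.173
grasp_force: 30.0
```

Run:
```python
from plan import *
p=capture("side");u=px(p,[.555,-.267,.036]);print(u)
x,y=int(u[0]),int(u[1]);save(p,"s1.png")
im=p["img"][:,:,::-1][max(0,y-70):y+70,x-90:x+90];cv2.imwrite("pics/c.png",cv2.resize(im,None,fx=4,fy=4,interpolation=cv2.INTER_CUBIC))
```

```text
[309.993 281.992]
```

{"fn": "move_arm", "kwargs": {
  "increments": [
    [[0.15,-0.05,0],[0,0,0],1],
    [[0.32,-0.14,0],[0,0,0],1],
    [[0.3,-0.17,0],[0,0,0],1],
    [[0.28,-0.2,0],[0,0,0],1],
    [[0.25,-0.23,0],[0,0,0],1],
    [[0.23,-0.26,0],[0,0,0],1],
    [[0.2,-0.28,0],[0,0,0],1],
    [[0.16,-0.3,0],[0,0,0],1],
    [[0.13,-0.32,0],[0,0,0],1],
    [[0.09,-0.33,0],[0,0,0],1]
  ]
}}

```text
time_s: 9.98
position: [0.4935, -0.1995, 0.0279]
tcp_rot: [[0.093, 0.996, 0.005], [0.996, -0.093, -0.001], [-0.0, 0.005, -1.0]]
force: [3.7, 1.8, -0.5]
opening: 0.167
grasp_force: 30.0
```

{"fn": "move_arm", "kwargs": {
  "increments": [
    [[0.05,-0.34,0],[0,0,0],1],
    [[0.02,-0.34,0],[0,0,0],1],
    [[-0.02,-0.34,0],[0,0,0],1],
    [[-0.06,-0.34,0],[0,0,0],1],
    [[-0.1,-0.33,0],[0,0,0],1],
    [[-0.14,-0.32,0],[0,0,0],1],
    [[-0.17,-0.3,0],[0,0,0],1],
    [[-0.2,-0.28,0],[0,0,0],1],
    [[-0.2,-0.22,0],[0,0,0],1],
    [[0,0,0],[0,0,0],1]
  ]
}}

```text
time_s: 10.82
position: [0.4125, -0.2174, 0.0285]
tcp_rot: [[0.106, 0.994, 0.017], [0.994, -0.106, -0.003], [-0.001, 0.017, -1.0]]
force: [33.9, 26.4, 0.6]
opening: 0.171
grasp_force: 30.0
```

Run:
```python
from plan import *
s=read_state();print(s["position"],s["force"],s["opening"])
d=s["position"][:2]-np.array([.467,-.286]);f=np.array([d@xh,d@yh]);print(np.hypot(*d),np.degrees(np.arctan2(f[1],f[0]))%360-102.5)
g=.0187
h=np.r_[.4054,.0585,.022]; R=tool(-71.1,35)
tcp=h+R[:,2]*g; print("tcp",tcp)
print(R)
go(tcp+[0,0,.15],R)
```

```text
[ 0.412 -0.217  0.029] [33.897 26.353  0.556] 0.17128809048691143
0.08760898619153573 121.48158097289104
tcp [0.409 0.048 0.007]
[[-0.265  0.946  0.186]
 [ 0.775  0.324 -0.543]
 [-0.574  0.    -0.819]]
turn units [-0.056 -0.285 -0.204] deg 42.56817361646998 then shift units [ 4.447  2.755 -8.33 ]
```

{"fn": "move_arm", "kwargs": {
  "increments": [
    [[0.05,0.1,0],[0,0,0],1],
    [[0,0,0],[0,0,0],0.4],
    [[0,0,0],[0,0,0],0.3],
    [[0,0,0],[0,0,0],0],
    [[0,0,0],[0,0,0],0],
    [[0,0,0],[0,0,0],0],
    [[0,0,-0.5],[0,0,0],0],
    [[0,0,-1],[0,0,0],0],
    [[0,0,-1],[0,0,0],0],
    [[0,0,-1],[0,0,0],0],
    [[0,0,-1],[0,0,0],0],
    [[0,0,-1],[0,0,0],0],
    [[0,0,-0.5],[0,0,0],0]
  ]
}}

```text
time_s: 11.9
position: [0.4078, -0.217, 0.2104]
tcp_rot: [[0.095, 0.995, 0.002], [0.995, -0.095, -0.003], [-0.002, 0.003, -1.0]]
force: [-0.9, -0.8, -1.0]
opening: 0.963
grasp_force: 0.0
```

Run:
```python
from plan import *
s=read_state();print(s["position"],s["force"],s["opening"])
h=np.r_[.4054,.0585,.027]; R=tool(-71.1,35)
tcp=h+R[:,2]*.0187; print("tcp",tcp)
go(tcp-R[:,2]*.12,R)
```

```text
[ 0.408 -0.217  0.21 ] [-0.874 -0.76  -0.959] 0.9629501268768237
tcp [0.409 0.048 0.012]
turn units [-0.061 -0.286 -0.197] deg 42.29517398817622 then shift units [10.645  2.899 -3.367]
```

{"fn": "move_arm", "kwargs": {
  "increments": [
    [[0,0,0],[-0.0087,-0.0409,-0.0281],0],
    [[0,0,0],[-0.0087,-0.0409,-0.0281],0],
    [[0,0,0],[-0.0087,-0.0409,-0.0281],0],
    [[0,0,0],[-0.0087,-0.0409,-0.0281],0],
    [[0,0,0],[-0.0087,-0.0409,-0.0281],0],
    [[0,0,0],[-0.0087,-0.0409,-0.0281],0],
    [[0,0,0],[-0.0087,-0.0409,-0.0281],0]
  ]
}}

```text
time_s: 12.48
position: [0.4048, -0.2171, 0.2071]
tcp_rot: [[-0.246, 0.956, 0.158], [0.807, 0.292, -0.514], [-0.537, 0.001, -0.843]]
force: [0.4, -0.3, -0.1]
opening: 0.999
grasp_force: 0.0
```

{"fn": "move_arm", "kwargs": {
  "increments": [
    [[0.5,0.1,-0.3],[0,0,0],0],
    [[0.8,0.23,-0.26],[0,0,0],0],
    [[0.8,0.23,-0.26],[0,0,0],0],
    [[0.8,0.23,-0.26],[0,0,0],0],
    [[0.8,0.23,-0.26],[0,0,0],0],
    [[0.8,0.23,-0.26],[0,0,0],0],
    [[0.8,0.23,-0.26],[0,0,0],0],
    [[0.8,0.23,-0.26],[0,0,0],0],
    [[0.8,0.23,-0.26],[0,0,0],0],
    [[0.8,0.23,-0.26],[0,0,0],0],
    [[0.8,0.23,-0.26],[0,0,0],0],
    [[0.8,0.23,-0.26],[0,0,0],0],
    [[0.8,0.23,-0.26],[0,0,0],0],
    [[0.5,0.1,0],[0,0,0],0],
    [[0,0,0],[0,0,0],0]
  ]
}}

```text
time_s: 13.73
position: [0.3977, 0.1191, 0.1225]
tcp_rot: [[-0.246, 0.956, 0.158], [0.808, 0.292, -0.512], [-0.536, 0.001, -0.844]]
force: [-0.1, -0.8, -0.1]
opening: 0.996
grasp_force: 0.0
```

Run:
```python
from plan import *
s=read_state();print(s["position"],s["joint_positions"])
R=tool(-71.1,35);h=np.r_[.4054,.0585,.027]
go(h+R[:,2]*.0187,R)
p=capture("side");print([(round(a["confidence"],2),at_z(p,a["xy"],.022)) for a in pinpoint(p,"wedge_heel")[:2]])
```

```text
[0.398 0.119 0.123] [ 23.803  32.284 114.82  -46.158  47.541  43.168]
turn units [-0.008 -0.022 -0.014] deg 3.233974886360313 then shift units [ 0.193 -0.411  4.375]
[(0.61, array([0.413, 0.058, 0.022])), (0.49, array([ 0.474, -0.268,  0.022]))]
```

{"fn": "move_arm", "kwargs": {
  "increments": [
    [[0.2,-0.4,0],[-0.008,-0.022,-0.014],0.5],
    [[0,0,0],[0,0,0],0.5],
    [[0,0,0],[0,0,0],0.5],
    [[0,0,0],[0,0,0],0.5],
    [[0,0,0],[0,0,0],0.5],
    [[0,0,0],[0,0,0],0.5],
    [[0,0,0],[0,0,0],0.5]
  ]
}}

```text
time_s: 14.42
position: [0.3854, 0.1185, 0.1209]
tcp_rot: [[-0.262, 0.947, 0.185], [0.776, 0.32, -0.544], [-0.574, 0.001, -0.819]]
force: [0.8, -0.3, 0.6]
opening: 0.562
grasp_force: 0.0
```

Run:
```python
from plan import *
s=read_state();print(s["position"],s["opening"])
R=tool(-71.1,35);h=np.r_[.4054,.0585,.027]
go(h+R[:,2]*.0187,R)
p=capture("top")
for c in((193,257),(237,257)): print(at_z(p,[c[0]/W,c[1]/H],.007))
cv2.imwrite("pics/d.png",cv2.resize(p["img"][:,:,::-1][200:290,160:300],None,fx=5,fy=5,interpolation=cv2.INTER_CUBIC))
```

```text
[0.385 0.119 0.121] 0.5616485236711218
turn units [-0.001  0.001 -0.002] deg 0.22983099707103163 then shift units [ 0.067 -0.018  4.395]
[0.368 0.177 0.007]
[0.368 0.046 0.007]
```

View pics/d.png

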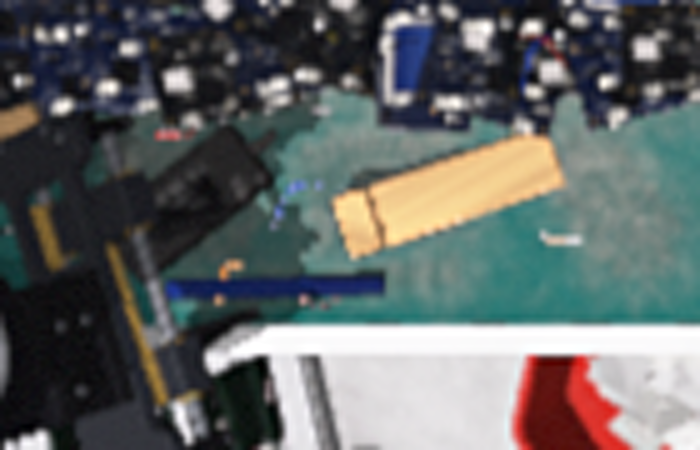

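{"fn": "move_arm", "kwargs": {
  "increments": [
    [[-0.05,0.05,0.43],[0,0,0],0.45],
    [[0,0,0.7],[0,0,0],0.45],
    [[0,0,0.7],[0,0,0],0.45],
    [[0,0,0.7],[0,0,0],0.45],
    [[0,0,0.7],[0,0,0],0.45],
    [[0,0,0.6],[0,0,0],0.45],
    [[0,0,0.4],[0,0,0],0.45],
    [[0,0,0],[0,0,0],0.45]
  ]
}}

```text
time_s: 15.13
position: [0.411, 0.0465, 0.0173]
tcp_rot: [[-0.263, 0.947, 0.184], [0.772, 0.321, -0.549], [-0.579, -0.003, -0.815]]
force: [1.6, -0.8, 7.0]
opening: 0.553
grasp_force: 3.1
```

Run:
```python
from plan import *
s=read_state();print(s["position"],s["opening"],s["force"])
R=tool(-71.1,35);h=np.r_[.4054,.0585,.033]
go(h+R[:,2]*.0187,R)
p=capture("top")
cv2.imwrite("pics/e.png",cv2.resize(p["img"][:,:,::-1][200:290,160:300],None,fx=5,fy=5,interpolation=cv2.INTER_CUBIC))
```

```text
[0.411 0.047 0.017] 0.5526910129107082 [ 1.593 -0.799  6.99 ]
turn units [-0.002  0.003 -0.001] deg 0.44938905681424013 then shift units [ 0.059 -0.047 -0.058]
```

View pics/e.png

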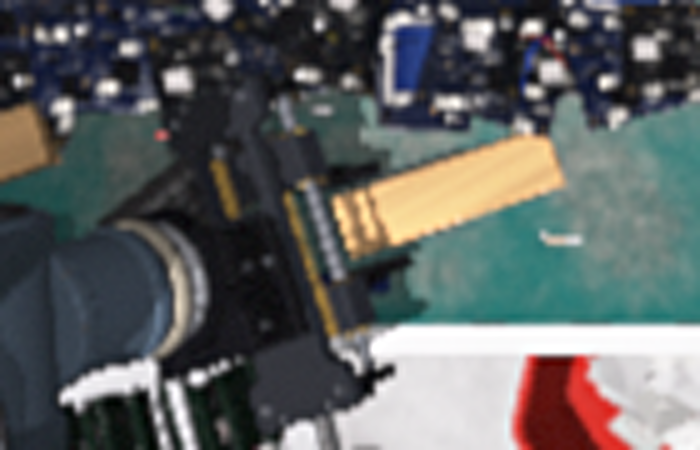

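{"fn": "move_arm", "kwargs": {
  "increments": [
    [[0,0,-0.1],[0,0,0],0.6],
    [[0,0,0],[0,0,0],0.8],
    [[0,0,0],[0,0,0],1],
    [[0,0,0],[0,0,0],1],
    [[0,0,0],[0,0,0],1],
    [[0,0,0],[0,0,0],1]
  ]
}}

```text
time_s: 15.68
position: [0.4098, 0.051, 0.0201]
tcp_rot: [[-0.263, 0.947, 0.186], [0.775, 0.322, -0.544], [-0.574, 0.001, -0.819]]
force: [0.2, 1.0, 0.8]
opening: 0.411
grasp_force: 30.0
```

Run:
```python
from plan import *
s=read_state();print(s["position"],s["opening"]*87,s["force"],s["grasp_force"],s["tcp_rot"])
p=capture("top")
for n,z in (("wedge",0),("wedge_heel",.022)): print(n,[(round(a["confidence"],2),at_z(p,a["xy"],z)) for a in pinpoint(p,n)[:2]])
```

```text
[0.41  0.051 0.02 ] 35.74395035720278 [0.245 0.99  0.804] 30.000181628856808 [[-0.263  0.947  0.186]
 [ 0.775  0.322 -0.544]
 [-0.574  0.001 -0.819]]
wedge [(0.57, array([0.414, 0.002, 0.   ]))]
wedge_heel [(0.8, array([0.409, 0.052, 0.022])), (0.37, array([ 0.437, -0.386,  0.022]))]
```

```bash
cat >> plan.py <<'E'
def wtcp(ox,y,z,lean=35,off=.057): # TCP for wedge origin at frame x=ox
    R=tool(-95.5,lean); P=fr(ox-off,y,0)+R[:,2]*.0187; P[2]=z; return P,R
E
python3 - <<'E'
from plan import *
s=read_state();p0,R0=s["position"],s["tcp_rot"]
a=go(p0+[0,0,.08],R0)
P,R=wtcp(-.175,0,.10); b=go(P,R,a)
P,R=wtcp(-.175,0,.021); c=go(P,R,b); print(P)
P,R=wtcp(-.070,0,.021); d=go(P,R,c)
E
```

```text
turn units [0. 0. 0.] deg 0.0 then shift units [-1.532  0.002 -2.183]
turn units [0.117 0.    0.165] deg 24.2858310180458 then shift units [-6.776  5.426  4.75 ]
turn units [0. 0. 0.] deg 0.0 then shift units [1.51  0.    2.157]
[ 0.548 -0.212  0.021]
turn units [0. 0. 0.] deg 0.0 then shift units [-2.867 -0.001  2.008]
```

{"fn": "move_arm", "kwargs": {
  "increments": [
    [[-0.2,0,-0.3],[0,0,0],1],
    [[-0.33,0,-0.47],[0,0,0],1],
    [[-0.33,0,-0.47],[0,0,0],1],
    [[-0.33,0,-0.47],[0,0,0],1],
    [[-0.33,0,-0.47],[0,0,0],1],
    [[0,0,0],[0.0195,0,0.0275],1],
    [[0,0,0],[0.0195,0,0.0275],1],
    [[0,0,0],[0.0195,0,0.0275],1],
    [[0,0,0],[0.0195,0,0.0275],1],
    [[0,0,0],[0.0195,0,0.0275],1],
    [[0,0,0],[0.0195,0,0.0275],1],
    [[0,0,0],[0,0,0],1]
  ]
}}

```text
time_s: 16.83
position: [0.4111, 0.0511, 0.0994]
tcp_rot: [[0.081, 0.995, -0.056], [0.815, -0.098, -0.571], [-0.574, 0.0, -0.819]]
force: [0.4, 0.9, -1.5]
opening: 0.41
grasp_force: 30.0
```

{"fn": "move_arm", "kwargs": {
  "increments": [
    [[-0.28,0.23,0.2],[0,0,0],1],
    [[-0.5,0.4,0.35],[0,0,0],1],
    [[-0.5,0.4,0.35],[0,0,0],1],
    [[-0.5,0.4,0.35],[0,0,0],1],
    [[-0.5,0.4,0.35],[0,0,0],1],
    [[-0.5,0.4,0.35],[0,0,0],1],
    [[-0.5,0.4,0.35],[0,0,0],1],
    [[-0.5,0.4,0.35],[0,0,0],1],
    [[-0.5,0.4,0.35],[0,0,0],1],
    [[-0.5,0.4,0.35],[0,0,0],1],
    [[-0.5,0.4,0.35],[0,0,0],1],
    [[-0.5,0.4,0.35],[0,0,0],1],
    [[-0.5,0.4,0.35],[0,0,0],1],
    [[-0.5,0.4,0.35],[0,0,0],1],
    [[0,0,0],[0,0,0],1]
  ]
}}

```text
time_s: 18.08
position: [0.5491, -0.2151, 0.0999]
tcp_rot: [[0.08, 0.995, -0.056], [0.814, -0.097, -0.573], [-0.576, 0.0, -0.818]]
force: [1.7, -0.1, -0.8]
opening: 0.408
grasp_force: 30.0
```

Run:
```python
from plan import *
s=read_state();print(s["position"],s["opening"]*87,s["force"],s["joint_positions"])
P,R=wtcp(-.175,0,.10); b=go(P,R)
P,R=wtcp(-.175,0,.021); c=go(P,R,b)
p=capture("top"); 
cv2.imwrite("pics/f.png",cv2.resize(p["img"][:,:,::-1][140:260,270:430],None,fx=4.5,fy=4.5,interpolation=cv2.INTER_CUBIC))
```

```text
[ 0.549 -0.215  0.1  ] 35.50627563984926 [ 1.725 -0.134 -0.832] [-15.326  40.792  97.964 -50.644  47.216  27.759]
turn units [-0.     0.001 -0.001] deg 0.17619863402266936 then shift units [ 0.087 -0.047 -0.066]
turn units [0. 0. 0.] deg 0.0 then shift units [1.51  0.    2.157]
```

View pics/f.png

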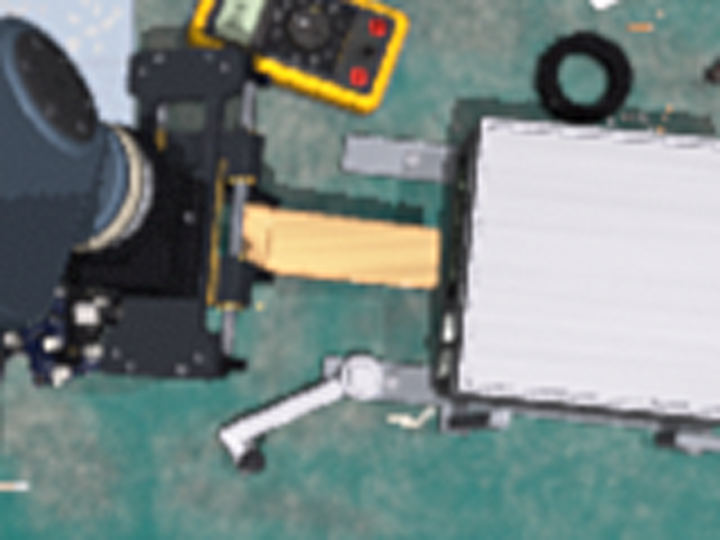

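{"fn": "move_arm", "kwargs": {
  "increments": [
    [[0.3,-0.05,0.15],[0,0,0],1],
    [[0.3,0,0.43],[0,0,0],1],
    [[0.3,0,0.43],[0,0,0],1],
    [[0.3,0,0.43],[0,0,0],1],
    [[0.3,0,0.43],[0,0,0],1],
    [[0.09,0,0.12],[0,0,0],1],
    [[0,0,0],[0,0,0],1]
  ]
}}

```text
time_s: 18.72
position: [0.5445, -0.2058, 0.022]
tcp_rot: [[0.074, 0.995, -0.06], [0.815, -0.095, -0.571], [-0.574, -0.006, -0.819]]
force: [-0.2, -1.4, -0.0]
opening: 0.41
grasp_force: 30.0
```

Run:
```python
from plan import *
s=read_state();print(s["position"],s["opening"]*87,s["force"])
P,R=wtcp(-.175,0,.021); b=go(P,R)
for x in (-.1,-.058): P,R=wtcp(x,0,.021); c=go(P,R)
p=capture("top")
for n,z in (("wedge",0),("wedge_heel",.022)): print(n,[(round(a["confidence"],2),inv(at_z(p,a["xy"],z))) for a in pinpoint(p,n)[:2]])
im=p["img"].astype(int)
print([ (np.array(a["extent"])*[560,420,560,420]).round(1) for a in search_frame(p,"wedge")[:2]])
y,x=190,352
# wood mask: find thin end and centre line in frame coords
m=(im[:,:,0]>170)&(im[:,:,0]-im[:,:,2]>50);m[:, :322]=0;m[:,380:]=0;m[:170]=0;m[225:]=0
yy,xx=np.nonzero(m);print(xx.min(),xx.max(),yy.min(),yy.max())
for c in range(330,xx.max()+1,5):
    r=yy[xx==c]; print(c,r.min(),r.max(),inv(at_z(p,[c/W,r.mean()/H],.012)))
```

```text
[ 0.545 -0.206  0.022] 35.65948763984665 [-0.218 -1.418 -0.027]
turn units [-0.002  0.     0.002] deg 0.3778939813005534 then shift units [-0.134  0.135  0.135]
turn units [-0.002  0.     0.002] deg 0.3778939813005534 then shift units [-2.182  0.135  1.569]
turn units [-0.002  0.     0.002] deg 0.3778939813005534 then shift units [-3.329  0.135  2.372]
wedge [(0.96, array([-0.177, -0.01 ]))]
wedge_heel [(0.87, array([-0.232, -0.008]))]
[array([319.3, 192.8, 361. , 208.3])]
322 358 191 207
330 192 204 [-0.201 -0.003]
335 193 205 [-0.186 -0.004]
340 194 205 [-0.171 -0.004]
345 194 206 [-0.156 -0.004]
350 195 206 [-0.141 -0.004]
355 195 207 [-0.126 -0.005]
```

{"fn": "move_arm", "kwargs": {
  "increments": [
    [[0.03,0.13,0.05],[0,0,0],1],
    [[-0.2,0,0.15],[0,0,0],1],
    [[-0.25,0,0.175],[0,0,0],1],
    [[-0.25,0,0.175],[0,0,0],1],
    [[-0.25,0,0.175],[0,0,0],1],
    [[-0.25,0,0.175],[0,0,0],1],
    [[-0.25,0,0.175],[0,0,0],1],
    [[-0.25,0,0.175],[0,0,0],1],
    [[-0.25,0,0.175],[0,0,0],1],
    [[-0.2,0,0.14],[0,0,0],1],
    [[0,0,0],[0,0,0],1]
  ]
}}

```text
time_s: 19.83
position: [0.5425, -0.2868, 0.0211]
tcp_rot: [[0.079, 0.995, -0.057], [0.815, -0.097, -0.571], [-0.574, -0.001, -0.819]]
force: [0.2, -0.9, -3.4]
opening: 0.413
grasp_force: 30.0
```

```bash
cat > st.py <<'E'
from plan import *
s=read_state();print(s["position"],s["opening"]*87,s["force"])
R=np.array(s["tcp_rot"]);gp=s["position"]-.0187*R[:,2];print("wedge origin est",inv(gp)+[.057,0])
E
python3 - <<'E'
from st import *
for x in (-.08,-.062): P,R=wtcp(x,0,.0205); c=go(P,R)
for n in("side","top"):
    p=capture(n);print(n,[(n,k,round(a["confidence"],2),np.array(a["xy"])*[W,H]) for k in("index_post","pan_centre","wedge_heel") for a in pinpoint(p,k)[:1]])
E
```

```text
[ 0.542 -0.287  0.021] 35.96125651780621 [ 0.235 -0.894 -3.382]
wedge origin est [-0.1    0.002]
turn units [-0.001  0.    -0.   ] deg 0.10878249770753713 then shift units [-0.528 -0.055  0.394]
turn units [-0.001  0.    -0.   ] deg 0.10878249770753713 then shift units [-1.019 -0.056  0.738]
side [('side', 'index_post', 0.89, array([266.616, 284.298])), ('side', 'pan_centre', 0.93, array([315.28 , 301.602]))]
top [('top', 'index_post', 0.56, array([383.376, 232.008])), ('top', 'pan_centre', 0.57, array([403.312, 198.912])), ('top', 'wedge_heel', 0.58, array([346.976, 195.384]))]
```

{"fn": "move_arm", "kwargs": {
  "increments": [
    [[-0.12,0,0.12],[0,0,0],1],
    [[-0.15,-0.03,0.105],[0,0,0],1],
    [[-0.15,0,0.105],[0,0,0],1],
    [[-0.15,0,0.105],[0,0,0],1],
    [[-0.15,0,0.105],[0,0,0],1],
    [[-0.15,0,0.105],[0,0,0],1],
    [[-0.15,0,0.105],[0,0,0],1],
    [[0,0,0],[0,0,0],1],
    [[0,0,0],[0,0,0],1]
  ]
}}

```text
time_s: 20.98
position: [0.5384, -0.3234, 0.0207]
tcp_rot: [[0.077, 0.995, -0.056], [0.815, -0.096, -0.572], [-0.574, -0.001, -0.819]]
force: [0.7, 1.7, -4.5]
opening: 0.413
grasp_force: 30.0
```

Run:
```python
from st import *
for x in (-.062,-.058): P,R=wtcp(x,0,.0205); c=go(P,R)
p=capture("side");save(p,"s2.png");print(px(p,fr(-.07,-.098,.125)),px(p,fr(-.09,-.085,.125)),px(p,fr(-.09,.085,.125)),px(p,fr(.09,-.085,.125)))
cv2.imwrite("pics/g.png",cv2.resize(p["img"][:,:,::-1][255:395,255:395],None,fx=4.2,fy=4.2,interpolation=cv2.INTER_CUBIC))
```

```text
[ 0.538 -0.323  0.021] 35.90890721809154 [ 0.714  1.664 -4.497]
wedge origin est [-0.063  0.001]
turn units [-0.001  0.001  0.   ] deg 0.10639750036938912 then shift units [-0.02  -0.038  0.024]
turn units [-0.001  0.001  0.   ] deg 0.10639750036938912 then shift units [-0.129 -0.038  0.1  ]
[265.533 283.002] [271.094 276.584] [348.402 272.182] [276.501 340.288]
```

View pics/g.png

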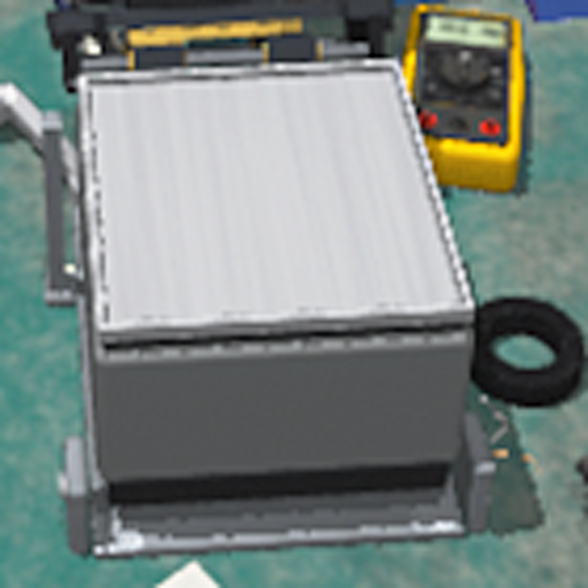

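```bash
cat > tilt.py <<'E'
from plan import *
from scipy.optimize import minimize_scalar
def P3(x,y,z,q): # point in level frame coords -> tilted world
    dx,dz=x-.08,z-.03; c,s=np.cos(q),np.sin(q)
    return fr(.08+c*dx-s*dz,y,.03+s*dx+c*dz)
def tilt(ref,p,q0=.087):
    g=lambda im:cv2.GaussianBlur(cv2.cvtColor(im,cv2.COLOR_RGB2GRAY).astype(np.float32),(0,0),.8)
    def grad(i): return np.hypot(cv2.Sobel(i,cv2.CV_32F,1,0),cv2.Sobel(i,cv2.CV_32F,0,1))
    c=[(x,y,.138) for x,y in((-.09,-.083),(-.09,.083),(.09,.083),(.09,-.083))]
    quad=lambda q:np.array([px(p,P3(*X,q)) for X in c],np.float32)
    A,B=g(ref),g(p["img"]);m0=np.zeros(A.shape,np.uint8);cv2.polylines(m0,[quad(q0).astype(np.int32)],True,255,7)
    def cost(q):
        M=cv2.getPerspectiveTransform(quad(q0),quad(q));w=cv2.warpPerspective(A,M,(W,H),flags=cv2.INTER_CUBIC);m=cv2.warpPerspective(m0,M,(W,H))>128
        return -np.corrcoef(grad(w)[m],grad(B)[m])[0,1]
    qs=np.arange(-.05,.12,.002);v=[cost(q) for q in qs];i=int(np.argmin(v))
    r=minimize_scalar(cost,bounds=(qs[i]-.003,qs[i]+.003),method="bounded");return r.x,-r.fun
rd=lambda n:cv2.imread("pics/"+n)[:,:,::-1].copy()
E
python3 - <<'E'
from tilt import *
a=capture("side");b=capture("top")
print(tilt(rd("s0.png"),a),tilt(rd("t0.png"),b))
b2=dict(b);b2["img"]=rd("f.png") if 0 else rd("t0.png");print(tilt(rd("t0.png"),b2))
a2=dict(a);a2["img"]=rd("s1.png");print("s1 (unchanged)",tilt(rd("s0.png"),a2))
E
```

```text
(np.float64(0.014910378891758473), np.float64(0.5968226478322427)) (np.float64(0.009295129538653621), np.float64(0.8405368704684689))
(np.float64(0.08707274414892648), np.float64(1.0))
s1 (unchanged) (np.float64(0.08710525975069308), np.float64(0.715872279196081))
```

{"fn": "move_arm", "kwargs": {
  "increments": [
    [[-0.08,-0.02,0.058],[0,0,0],1],
    [[-0.08,0,0.058],[0,0,0],1],
    [[0,0,0],[0,0,0],1],
    [[0,0,0],[0,0,0],1]
  ]
}}

```text
time_s: 21.47
position: [0.537, -0.3294, 0.0206]
tcp_rot: [[0.078, 0.995, -0.057], [0.815, -0.096, -0.572], [-0.575, -0.002, -0.818]]
force: [0.6, 3.1, -4.3]
opening: 0.41
grasp_force: 30.0
```

Run:
```python
from st import *
from tilt import *
print(tilt(rd("s0.png"),capture("side")),tilt(rd("t0.png"),capture("top")))
```

```text
[ 0.537 -0.329  0.021] 35.67998733694743 [ 0.64   3.103 -4.344]
wedge origin est [-0.057  0.   ]
(np.float64(0.008577535511686264), np.float64(0.5326966963322094)) (np.float64(-0.0019251237777472702), np.float64(0.8310131321949221))
```

{"fn": "move_arm", "kwargs": {
  "increments": [
    [[-0.01,0,0.07],[0,0,0],1],
    [[0,0,0],[0,0,0],1],
    [[0,0,0],[0,0,0],1]
  ]
}}

```text
time_s: 21.82
position: [0.5371, -0.3308, 0.0202]
tcp_rot: [[0.078, 0.995, -0.056], [0.814, -0.096, -0.573], [-0.576, -0.001, -0.818]]
force: [-0.6, 6.5, 1.6]
opening: 0.413
grasp_force: 30.0
```

Run:
```python
from st import *
from tilt import *
print(tilt(rd("s0.png"),capture("side")),tilt(rd("t0.png"),capture("top")))
```

```text
[ 0.537 -0.331  0.02 ] 35.922576628763906 [-0.555  6.473  1.6  ]
wedge origin est [-0.056  0.001]
(np.float64(0.00881299807077579), np.float64(0.5257225305552005)) (np.float64(-0.001937044431442569), np.float64(0.8246210868996469))
```

{"fn": "move_arm", "kwargs": {
  "increments": [
    [[0,0,0],[0,0,0],0.5],
    [[0,0,0],[0,0,0],0.4],
    [[0,0,0],[0,0,0],0.4],
    [[0,0,0],[0,0,0],0.4],
    [[0,0,0],[0,0,0],0.4],
    [[0,0,-0.3],[0,0,0],0.4],
    [[0,0,-0.8],[0,0,0],0.4],
    [[0,0,-0.8],[0,0,0],0.4],
    [[0,0,-0.8],[0,0,0],0.4],
    [[0,0,-0.8],[0,0,0],0.4],
    [[0,0,-0.8],[0,0,0],0.4],
    [[0,0,-0.8],[0,0,0],0.4],
    [[0,0,0],[0,0,0],0]
  ]
}}

```text
time_s: 23.0
position: [0.548, -0.2418, 0.1488]
tcp_rot: [[0.079, 0.996, -0.05], [0.814, -0.093, -0.574], [-0.576, 0.005, -0.817]]
force: [0.9, -0.5, 0.1]
opening: 0.625
grasp_force: 0.0
```

Run:
```python
from st import *
from tilt import *
a=capture("side");b=capture("top");save(a,"s3.png");save(b,"t3.png")
print(tilt(rd("s0.png"),a),tilt(rd("t0.png"),b))
cv2.imwrite("pics/h.png",cv2.resize(np.hstack([b["img"][150:250,320:440],a["img"][260:360,250:370]])[:,:,::-1],None,fx=3.3,fy=3.3,interpolation=cv2.INTER_CUBIC))
for p in(a,b): print([(k,inv(at_z(p,q["xy"],z))) for k,z in(("wedge_heel",.022),("lever_grip",.036),("wedge",0)) for q in pinpoint(p,k)[:1]])
```

```text
[ 0.548 -0.242  0.149] 54.39477557977799 [ 0.868 -0.544  0.117]
wedge origin est [-0.145  0.003]
(np.float64(0.008828124556673913), np.float64(0.5961304302320495)) (np.float64(-0.0005038117713103053), np.float64(0.8315875283807711))
[('lever_grip', array([-0.204, -0.141]))]
[('wedge_heel', array([-0.104,  0.003])), ('lever_grip', array([-0.204, -0.131])), ('wedge', array([-0.058, -0.005]))]
```

View pics/h.png

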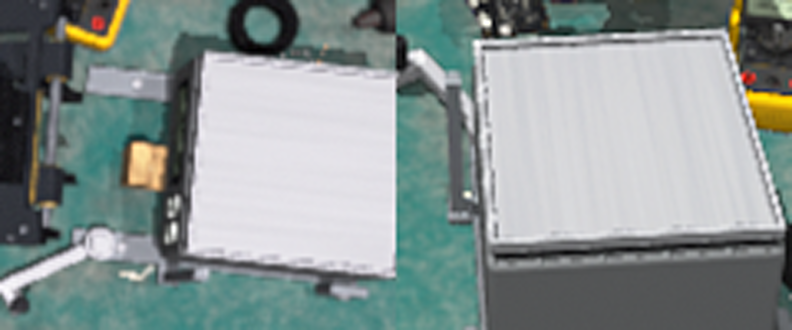

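Run:
```python
from tilt import *
import tilt as T
a=capture("side");b=capture("top")
def t2(ref,p,edges,wd,q0=.087,mode="g",ks=.8):
    g=lambda im:cv2.GaussianBlur(cv2.cvtColor(im,cv2.COLOR_RGB2GRAY).astype(np.float32),(0,0),ks)
    gr=lambda i:np.hypot(cv2.Sobel(i,cv2.CV_32F,1,0),cv2.Sobel(i,cv2.CV_32F,0,1)) if mode=="g" else i
    c=[(x,y,.138) for x,y in((-.09,-.083),(-.09,.083),(.09,.083),(.09,-.083))]
    quad=lambda q:np.array([px(p,P3(*X,q)) for X in c],np.float32)
    A,B=g(ref),g(p["img"]);Q=quad(q0).astype(int);m0=np.zeros(A.shape,np.uint8)
    for e in edges: cv2.line(m0,tuple(map(int,Q[e])),tuple(map(int,Q[(e+1)%4])),255,wd)
    v=[]
    qs=np.arange(-.04,.06,.001)
    for q in qs:
        M=cv2.getPerspectiveTransform(quad(q0),quad(q));w=cv2.warpPerspective(A,M,(W,H),flags=cv2.INTER_CUBIC);m=cv2.warpPerspective(m0,M,(W,H))>128
        v.append(np.corrcoef(gr(w)[m],gr(B)[m])[0,1])
    i=int(np.argmax(v));return round(qs[i],3),round(v[i],2)
for nm,p,refs in(("side",a,("s0.png","s1.png")),("top",b,("t0.png",))):
  for r in refs:
    for e in((0,),(1,),(2,),(3,),(0,2),(0,1,2,3)):
        print(nm,r,e,[t2(rd(r),p,e,w,mode=m) for w in(7,13) for m in"gi"])
```

```text
side s0.png (0,) [(np.float64(0.001), np.float64(0.31)), (np.float64(0.045), np.float64(0.39)), (np.float64(0.008), np.float64(0.38)), (np.float64(0.054), np.float64(0.51))]
side s0.png (1,) [(np.float64(0.001), np.float64(0.74)), (np.float64(0.012), np.float64(0.88)), (np.float64(0.012), np.float64(0.69)), (np.float64(0.017), np.float64(0.89))]
side s0.png (2,) [(np.float64(0.009), np.float64(0.8)), (np.float64(0.011), np.float64(0.96)), (np.float64(0.012), np.float64(0.81)), (np.float64(0.01), np.float64(0.95))]
side s0.png (3,) [(np.float64(0.018), np.float64(0.57)), (np.float64(0.059), np.float64(0.72)), (np.float64(0.015), np.float64(0.57)), (np.float64(0.043), np.float64(0.75))]
side s0.png (0, 2) [(np.float64(0.008), np.float64(0.56)), (np.float64(0.006), np.float64(0.8)), (np.float64(0.012), np.float64(0.62)), (np.float64(0.018), np.float64(0.78))]
side s0.png (0, 1, 2, 3) [(np.float64(0.008), np.float64(0.6)), (np.float64(0.012), np.float64(0.76)), (np.float64(0.012), np.float64(0.64)), (np.float64(0.018), np.float64(0.77))]
side s1.png (0,) [(np.float64(-0.001), np.float64(
[... 1359 characters left out ...]
ng (2,) [(np.float64(-0.006), np.float64(0.89)), (np.float64(-0.006), np.float64(0.98)), (np.float64(-0.004), np.float64(0.92)), (np.float64(-0.004), np.float64(0.99))]
top t0.png (3,) [(np.float64(0.001), np.float64(0.83)), (np.float64(0.039), np.float64(0.85)), (np.float64(-0.001), np.float64(0.78)), (np.float64(0.057), np.float64(0.83))]
top t0.png (0, 2) [(np.float64(-0.001), np.float64(0.79)), (np.float64(0.004), np.float64(0.92)), (np.float64(-0.001), np.float64(0.74)), (np.float64(0.01), np.float64(0.9))]
top t0.png (0, 1, 2, 3) [(np.float64(-0.001), np.float64(0.83)), (np.float64(0.008), np.float64(0.91)), (np.float64(-0.001), np.float64(0.78)), (np.float64(0.019), np.float64(0.89))]
```

Run:
```python
from plan import *
R=tool(-95.5,0)
s=read_state(); b=go(np.array([.410,-.217,.15]),R); c=go(np.array([.410,-.217,.028]),R,b)
def gp(q): th=np.radians(102.5)+q; d=.092*np.array([np.cos(th),np.sin(th)]); return fr(-.137+d[0],-.075+d[1],.028)
qs=np.linspace(2.1,.05,20)
print([ (R.T@(gp(q1)-gp(q0))/.03).round(2)[:2].tolist() for q0,q1 in zip(qs,qs[1:])])
```

```text
turn units [-0.002  0.292 -0.   ] deg 35.07648665185082 then shift units [ 0.465 -4.569 -0.214]
turn units [0. 0. 0.] deg 0.0 then shift units [0.    0.    4.067]
[[0.21, 0.25], [0.18, 0.28], [0.15, 0.29], [0.12, 0.31], [0.09, 0.32], [0.05, 0.33], [0.02, 0.33], [-0.02, 0.33], [-0.06, 0.33], [-0.09, 0.32], [-0.12, 0.31], [-0.16, 0.29], [-0.19, 0.27], [-0.22, 0.25], [-0.24, 0.23], [-0.26, 0.2], [-0.28, 0.17], [-0.3, 0.14], [-0.31, 0.1]]
```

{"fn": "move_arm", "kwargs": {
  "increments": [
    [[0,0,-0.2],[0,0.0417,0],0],
    [[0,0,0],[0,0.0417,0],0],
    [[0,0,0],[0,0.0417,0],0],
    [[0,0,0],[0,0.0417,0],0],
    [[0,0,0],[0,0.0417,0],0],
    [[0,0,0],[0,0.0417,0],0],
    [[0,0,0],[0,0.0417,0],0],
    [[0.05,-0.45,0],[0,0,0],0],
    [[0.07,-0.7,0],[0,0,0],0],
    [[0.07,-0.7,0],[0,0,0],0],
    [[0.07,-0.7,0],[0,0,0],0],
    [[0.07,-0.7,0],[0,0,0],0],
    [[0.07,-0.7,0],[0,0,0],0],
    [[0.07,-0.6,0],[0,0,0],0],
    [[0,0,0],[0,0,0],0]
  ]
}}

```text
time_s: 24.75
position: [0.4072, -0.2108, 0.1489]
tcp_rot: [[0.097, 0.995, -0.007], [0.995, -0.097, 0.003], [0.002, -0.007, -1.0]]
force: [-1.2, 0.6, 0.1]
opening: 0.998
grasp_force: 0.0
```

Run:
```python
from plan import *
s=read_state();print(s["position"],s["joint_positions"],s["opening"])
go(np.array([.410,-.217,.028]),tool(-95.5,0))
```

```text
[ 0.407 -0.211  0.149] [-41.279  24.632 109.401  -0.196  46.392 -35.555] 0.9975736433521103
turn units [-0.004 -0.001 -0.001] deg 0.4570159549346277 then shift units [-0.197  0.112  4.032]
```

{"fn": "move_arm", "kwargs": {
  "increments": [
    [[-0.2,0.1,0.4],[-0.004,0,0],0],
    [[0,0,0.8],[0,0,0],0],
    [[0,0,0.8],[0,0,0],0],
    [[0,0,0.8],[0,0,0],0],
    [[0,0,0.7],[0,0,0],0],
    [[0,0,0.5],[0,0,0],0],
    [[0,0,0],[0,0,0],1],
    [[0,0,0],[0,0,0],1],
    [[0,0,0],[0,0,0],1],
    [[0,0,0],[0,0,0],1],
    [[0,0,0],[0,0,0],1],
    [[0,0,0],[0,0,0],1],
    [[0,0,0],[0,0,0],1],
    [[0,0,0],[0,0,0],1],
    [[0,0,0],[0,0,0],1],
    [[0,0,0],[0,0,0],1],
    [[0,0,0],[0,0,0],1],
    [[0,0,0],[0,0,0],1],
    [[0,0,0],[0,0,0],1]
  ]
}}

```text
time_s: 26.33
position: [0.414, -0.219, 0.0295]
tcp_rot: [[0.096, 0.995, 0.005], [0.995, -0.096, -0.001], [-0.0, 0.005, -1.0]]
force: [-1.9, -0.3, 1.6]
opening: 0.176
grasp_force: 30.0
```

{"fn": "move_arm", "kwargs": {
  "increments": [
    [[0.21,0.25,0],[0,0,0],1],
    [[0.18,0.28,0],[0,0,0],1],
    [[0.15,0.29,0],[0,0,0],1],
    [[0.12,0.31,0],[0,0,0],1],
    [[0.09,0.32,0],[0,0,0],1],
    [[0.05,0.33,0],[0,0,0],1],
    [[0.02,0.33,0],[0,0,0],1],
    [[-0.02,0.33,0],[0,0,0],1],
    [[-0.06,0.33,0],[0,0,0],1],
    [[-0.09,0.32,0],[0,0,0],1]
  ]
}}

```text
time_s: 27.17
position: [0.5081, -0.2057, 0.0293]
tcp_rot: [[0.096, 0.995, 0.002], [0.995, -0.096, 0.003], [0.003, 0.002, -1.0]]
force: [-1.9, 5.1, -1.4]
opening: 0.172
grasp_force: 30.0
```

{"fn": "move_arm", "kwargs": {
  "increments": [
    [[-0.12,0.31,0],[0,0,0],1],
    [[-0.16,0.29,0],[0,0,0],1],
    [[-0.19,0.27,0],[0,0,0],1],
    [[-0.22,0.25,0],[0,0,0],1],
    [[-0.24,0.23,0],[0,0,0],1],
    [[-0.26,0.2,0],[0,0,0],1],
    [[-0.28,0.17,0],[0,0,0],1],
    [[-0.3,0.14,0],[0,0,0],1],
    [[-0.31,0.1,0],[0,0,0],1],
    [[0,0,0],[0,0,0],1]
  ]
}}

```text
time_s: 28.0
position: [0.5603, -0.2769, 0.0296]
tcp_rot: [[0.097, 0.995, 0.004], [0.995, -0.097, 0.002], [0.002, 0.004, -1.0]]
force: [-2.2, 4.5, -10.1]
opening: 0.172
grasp_force: 30.0
```

Run:
```python
from plan import *
s=read_state();print(s["position"],inv(s["position"]),s["force"])
d=s["position"][:2]-np.array([.467,-.286]);f=np.array([d@xh,d@yh]);print(np.hypot(*d),np.radians(np.degrees(np.arctan2(f[1],f[0]))%360-102.5))
```

```text
[ 0.56  -0.277  0.03 ] [-0.158  0.018] [ -2.17    4.467 -10.124]
0.09375636758376575 -0.025106507020293788
```

{"fn": "move_arm", "kwargs": {
  "increments": [
    [[0,0,0],[0,0,0],0.6],
    [[0,0,0],[0,0,0],0.6],
    [[0,0,0],[0,0,0],0.6],
    [[0,0,0],[0,0,0],0.6],
    [[0,0,0],[0,0,0],0.6],
    [[0,0,-0.4],[0,0,0],0.5],
    [[0,0,-0.8],[0,0,0],0.5],
    [[0,0,-1],[0,0,0],0.45],
    [[0,0,-1],[0,0,0],0.4],
    [[0,0,-1],[0,0,0],0.4],
    [[0,0,-0.6],[0,0,0],0.4],
    [[0,0,0],[0,0,0],0.4]
  ]
}}

```text
time_s: 29.0
position: [0.5635, -0.2787, 0.1812]
tcp_rot: [[0.096, 0.995, 0.017], [0.995, -0.096, -0.009], [-0.008, 0.018, -1.0]]
force: [-0.0, -0.8, 0.5]
opening: 0.593
grasp_force: 0.0
```

Run:
```python
from plan import *
s=read_state();print(s["position"],s["opening"])
R=tool(39.3-90,0);print(R[:,1])
b=go(np.array([.419,.160,.15]),R)
p=capture("top")
for k,z in(("lever_grip",.036),("wedge",0)): print(k,[inv(at_z(p,q["xy"],z)) for q in pinpoint(p,k)[:1]])
print([at_z(p,q["xy"],0) for k in("power_adapter","pen") for q in pinpoint(p,k)[:1]])
im=p["img"][215:270,165:245,::-1]
cv2.imwrite("pics/i.png",np.hstack([cv2.resize(x,None,fx=5,fy=5,interpolation=cv2.INTER_CUBIC) for x in (im,p["img"][170:225,335:415,::-1])]))
```

```text
[ 0.563 -0.279  0.181] 0.5932581739578654
[0.774 0.633 0.   ]
turn units [ 0.007  0.007 -0.373] deg 44.8088232156623 then shift units [14.366  5.535  1.04 ]
lever_grip []
wedge []
[array([ 0.522, -0.436,  0.   ])]
```

View pics/i.png

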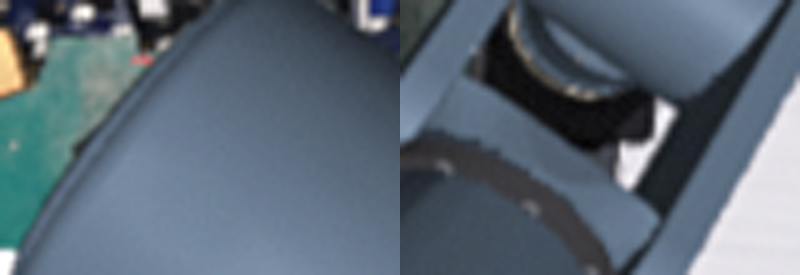

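{"fn": "move_arm", "kwargs": {
  "increments": [
    [[0,0,0],[0.001,0.001,-0.0466],0.4],
    [[0,0,0],[0.001,0.001,-0.0466],0.4],
    [[0,0,0],[0.001,0.001,-0.0466],0.4],
    [[0,0,0],[0.001,0.001,-0.0466],0.4],
    [[0,0,0],[0.001,0.001,-0.0466],0.4],
    [[0,0,0],[0.001,0.001,-0.0466],0.4],
    [[0,0,0],[0.001,0.001,-0.0466],0.4],
    [[0,0,0],[0,0,-0.0466],0.4]
  ]
}}

```text
time_s: 29.92
position: [0.5596, -0.276, 0.1727]
tcp_rot: [[-0.636, 0.772, -0.014], [0.772, 0.636, 0.011], [0.017, -0.004, -1.0]]
force: [0.2, 0.9, 0.2]
opening: 0.602
grasp_force: 0.0
```

{"fn": "move_arm", "kwargs": {
  "increments": [
    [[0.5,0.2,0],[0,0,0],0.4],
    [[0.85,0.33,0],[0,0,0],0.4],
    [[0.85,0.33,0],[0,0,0],0.4],
    [[0.85,0.33,0],[0,0,0],0.4],
    [[0.85,0.33,0],[0,0,0],0.4],
    [[0.85,0.33,0],[0,0,0],0.4],
    [[0.85,0.33,0],[0,0,0],0.4],
    [[0.85,0.33,0],[0,0,0],0.4],
    [[0.85,0.33,0],[0,0,0],0.4],
    [[0.85,0.33,0],[0,0,0],0.4],
    [[0.85,0.33,0],[0,0,0],0.4],
    [[0,0,0],[0,0,0],0.4]
  ]
}}

```text
time_s: 30.92
position: [0.4666, 0.0034, 0.1765]
tcp_rot: [[-0.635, 0.773, -0.018], [0.772, 0.635, 0.012], [0.021, -0.007, -1.0]]
force: [0.5, 0.3, 0.2]
opening: 0.592
grasp_force: 0.0
```

Run:
```python
from tilt import *
s=read_state();print(s["position"],s["opening"])
b=go(np.array([.419,.160,.15]),tool(39.3-90,0))
a=capture("side");p=capture("top")
print(tilt(rd("s1.png"),a),tilt(rd("t0.png"),p))
for c in(a,p):
  for k,z in(("lever_grip",.036),("wedge",0),("wedge_heel",.022)): print(k,[(inv(at_z(c,q["xy"],z)),round(q["confidence"],2)) for q in pinpoint(c,k)[:1]])
  print([(k,at_z(c,q["xy"],0)) for k in("power_adapter","pen") for q in pinpoint(c,k)[:1]])
  print([(np.array(q["extent"])*[W,H,W,H]).round(1) for q in search_frame(c,"power_adapter")[:1]])
```

```text
[0.467 0.003 0.176] 0.5923376643243123
turn units [-0.003 -0.01   0.001] deg 1.254589464655888 then shift units [5.046 2.079 0.883]
(np.float64(0.008004177489089007), np.float64(0.6932729676681336)) (np.float64(-0.002051425932886415), np.float64(0.8304138537431581))
lever_grip [(array([-0.481, -0.209]), 0.35)]
wedge []
wedge_heel []
[('power_adapter', array([0.428, 0.172, 0.   ])), ('pen', array([0.368, 0.128, 0.   ]))]
[array([224.7, 196.3, 254.4, 214.4])]
lever_grip [(array([-0.156,  0.014]), 0.64)]
wedge [(array([-0.053,  0.   ]), 0.71)]
wedge_heel [(array([-0.141, -0.075]), 0.59)]
[('power_adapter', array([0.43 , 0.157, 0.   ]))]
[]
```

{"fn": "move_arm", "kwargs": {
  "increments": [
    [[0.5,0.2,0],[-0.003,-0.01,0.001],0.4],
    [[0.8,0.33,0],[0,0,0],0.4],
    [[0.8,0.33,0],[0,0,0],0.4],
    [[0.8,0.33,0],[0,0,0],0.4],
    [[0.8,0.33,0],[0,0,0],0.4],
    [[0.8,0.33,0.3],[0,0,0],0.4],
    [[0.55,0.23,0.6],[0,0,0],0.4],
    [[0,0,0],[0,0,0],0.4]
  ]
}}

```text
time_s: 32.28
position: [0.4208, 0.158, 0.1486]
tcp_rot: [[-0.633, 0.774, 0.002], [0.774, 0.633, -0.003], [-0.004, -0.001, -1.0]]
force: [-0.6, -1.7, 0.7]
opening: 0.601
grasp_force: 0.0
```

Run:
```python
from tilt import *
s=read_state();print(s["position"],s["opening"]*87)
b=go(np.array([.420,.161,.008]),tool(39.3-90,0))
c=capture("side")
print([(k,at_z(c,q["xy"],z)) for k,z in(("power_adapter",0),("pen",0.),("packing_block",0)) for q in pinpoint(c,k)[:1]])
# outline of adapter expected vs dark: correlate position via dark mask of top face in side view
A=np.array([.4247,.153]);xa=np.array([.774,.633]);ya=np.array([-.633,.774])
print([px(c,np.r_[A+u*xa+v*ya,.032]).round(1) for u,v in((-.022,-.04),(.022,-.04),(.022,.058),(-.022,.058))])
g=cv2.cvtColor(c["img"],cv2.COLOR_RGB2GRAY)[185:225,215:265]
for r in g[::2]: print(" ".join("%3d"%v for v in r[::2]))
```

```text
[0.421 0.158 0.149] 52.27438084801561
turn units [-0.     0.002 -0.   ] deg 0.22183705989480454 then shift units [0.095 0.042 4.686]
[('power_adapter', array([0.43 , 0.165, 0.   ])), ('pen', array([0.365, 0.11 , 0.   ])), ('packing_block', array([0.453, 0.304, 0.   ]))]
[array([244.8, 209.5]), array([254.6, 203.9]), array([233.2, 194.2]), array([223.4, 199.4])]
101 108 119 132 136 128 133 136 134 118 115 111 138 180 175 179 182 186 150 111 105 115 118 114 184
149 104 115 124 129 131 134 124 118 118 113 114 111 135 180 175 186 206 190 135 128 135 136 144  40
118  84  93  97 100 108 109 141 116 103  96 103 113 105 127 164 142 132  92  83  28  50  26  39  52
172  78  87  87  88  91  92  89  51  92 195 104 108 112 112  98  92  96 104 134 168  59  49  39  46
222  83  93  95  89  83  84  89  62  92  87  94  92 117 110 104 100  96  97  91 124  39  75  49  49
224  78  97  99 104  82  86  91  93  68  74  92  98  96 123 104  88  65 169 108  59 142 179  57  42
224  76 101 102 104 102  89  65  29  35  33  32  65 100 104 116 114  87  75  89  69 100  89  29  26
225  80  93 100 103  76  29  36  36 
[... 563 characters left out ...]

120  75  51  54  32  31  60  58  56  51  34  32  34  34  37  37  32  34  59  50  64  64 165 108 233
143  87  51  61  31  30 144  48  57  54  68  57  31  33  36  34  33  31  32  55  75  74 123 199  94
160 148  54  55  39  34  38 120  72  75  75  75  75  62  32  33  33  66  58  65  79  80  70  63  52
159 148  62  72  59  71  47  94  66  69  71  76  79  74  71  61  66  76  75  61  73  77  77  61  63
147 140  52  64  60  63  57 115 107 102  93  74  74 113 114  82  76  77  74  74  71  75  76  85  67
250 253  89 111 106  53  42 137 130 131 134 136  70  72  72  70  72  76  79  80  75  75  76  80  73
245 250  78  96 161  52  39 132 132 134 137 138 145 110  97  68  67  72  74  80  83  75  81  74 207
```

{"fn": "move_arm", "kwargs": {
  "increments": [
    [[0.05,0,0.6],[0,0,0],0.34],
    [[0,0,0.7],[0,0,0],0.34],
    [[0,0,0.7],[0,0,0],0.34],
    [[0,0,0.7],[0,0,0],0.34],
    [[0,0,0.5],[0,0,0],0.34],
    [[0,0,0.3],[0,0,0],0.34],
    [[0,0,0],[0,0,0],0.34]
  ]
}}

```text
time_s: 33.07
position: [0.424, 0.1557, 0.0444]
tcp_rot: [[-0.629, 0.777, 0.005], [0.777, 0.629, -0.004], [-0.006, 0.002, -1.0]]
force: [1.1, -0.1, -0.1]
opening: 0.658
grasp_force: 0.0
```

{"fn": "move_arm", "kwargs": {
  "increments": [
    [[0.1,-0.03,0.3],[0,0,0],0.34],
    [[0,0,0.4],[0,0,0],0.34],
    [[0,0,0.3],[0,0,0],0.34],
    [[0,0,0.2],[0,0,0],0.34],
    [[0,0,0],[0,0,0],0.34]
  ]
}}

```text
time_s: 33.48
position: [0.4217, 0.1581, 0.009]
tcp_rot: [[-0.63, 0.776, 0.007], [0.776, 0.63, -0.004], [-0.007, 0.003, -1.0]]
force: [-0.5, 0.1, -0.3]
opening: 0.662
grasp_force: 0.0
```

No contact on the way down; closing.

{"fn": "move_arm", "kwargs": {
  "increments": [
    [[0,0,0],[0,0,0],0.6],
    [[0,0,0],[0,0,0],0.8],
    [[0,0,0],[0,0,0],1],
    [[0,0,0],[0,0,0],1],
    [[0,0,0],[0,0,0],1],
    [[0,0,0],[0,0,0],1],
    [[0,0,-0.2],[0,0,0],1],
    [[0,0,-0.4],[0,0,0],1],
    [[0,0,-0.6],[0,0,0],1],
    [[0,0,-0.8],[0,0,0],1],
    [[0,0,-0.8],[0,0,0],1],
    [[0,0,-0.8],[0,0,0],1],
    [[0,0,-0.8],[0,0,0],1],
    [[0,0,-0.8],[0,0,0],1],
    [[0,0,-0.8],[0,0,0],1],
    [[0,0,-0.8],[0,0,0],1],
    [[0,0,-0.4],[0,0,0],1],
    [[0,0,0],[0,0,0],1]
  ]
}}

```text
time_s: 34.98
position: [0.4207, 0.1593, 0.2277]
tcp_rot: [[-0.631, 0.776, 0.012], [0.776, 0.631, -0.003], [-0.01, 0.007, -1.0]]
force: [0.3, 0.7, -3.2]
opening: 0.518
grasp_force: 29.9
```

Run:
```python
from plan import *
s=read_state();print(s["position"],s["opening"]*87,s["force"],s["moment"],s["grasp_force"])
R=tool(-95.5,0); b=go(np.r_[fr(-.009,0,0)[:2],.22],R); print(b[0])
c=go(np.r_[b[0][:2],.146],R,b)
```

```text
[0.421 0.159 0.228] 45.070146565689896 [ 0.349  0.739 -3.181] [ 0.007 -0.17   0.005] 29.936797879636288
turn units [0.005 0.003 0.372] deg 44.61420695446718 then shift units [-18.98    5.411   0.258]
[ 0.528 -0.423  0.22 ]
turn units [0. 0. 0.] deg 0.0 then shift units [0.    0.    2.467]
```

{"fn": "move_arm", "kwargs": {
  "increments": [
    [[0,0,0],[0.0006,0.0004,0.0465],1],
    [[0,0,0],[0.0006,0.0004,0.0465],1],
    [[0,0,0],[0.0006,0.0004,0.0465],1],
    [[0,0,0],[0.0006,0.0004,0.0465],1],
    [[0,0,0],[0.0006,0.0004,0.0465],1],
    [[0,0,0],[0.0006,0.0004,0.0465],1],
    [[0,0,0],[0.0006,0.0004,0.0465],1],
    [[0,0,0],[0.0006,0.0004,0.0465],1],
    [[-0.3,0.1,0],[0,0,0],1],
    [[-0.6,0.17,0],[0,0,0],1],
    [[-0.8,0.23,0],[0,0,0],1],
    [[-0.8,0.23,0],[0,0,0],1],
    [[-0.8,0.23,0],[0,0,0],1],
    [[-0.8,0.23,0],[0,0,0],1],
    [[-0.8,0.23,0],[0,0,0],1],
    [[-0.8,0.23,0],[0,0,0],1],
    [[-0.8,0.23,0],[0,0,0],1],
    [[-0.8,0.23,0],[0,0,0],1],
    [[-0.8,0.23,0],[0,0,0],1],
    [[-0.8,0.23,0],[0,0,0],1]
  ]
}}

```text
time_s: 36.65
position: [0.4696, -0.1155, 0.224]
tcp_rot: [[0.094, 0.996, -0.007], [0.996, -0.094, 0.001], [0.0, -0.007, -1.0]]
force: [0.1, -0.1, -2.8]
opening: 0.511
grasp_force: 29.9
```

{"fn": "move_arm", "kwargs": {
  "increments": [
    [[-0.8,0.23,0],[0,0,0],1],
    [[-0.8,0.23,0],[0,0,0],1],
    [[-0.8,0.23,0],[0,0,0],1],
    [[-0.8,0.23,0],[0,0,0],1],
    [[-0.8,0.23,0],[0,0,0],1],
    [[-0.8,0.23,0],[0,0,0],1],
    [[-0.8,0.23,0],[0,0,0],1],
    [[-0.8,0.23,0],[0,0,0],1],
    [[-0.8,0.23,0],[0,0,0],1],
    [[-0.8,0.2,0],[0,0,0],1],
    [[-0.6,0.15,0],[0,0,0],1],
    [[-0.3,0.1,0],[0,0,0],1],
    [[0,0,0],[0,0,0],1]
  ]
}}

```text
time_s: 37.73
position: [0.5194, -0.3894, 0.2234]
tcp_rot: [[0.097, 0.995, -0.005], [0.995, -0.097, 0.0], [-0.0, -0.005, -1.0]]
force: [-0.1, -0.7, -3.0]
opening: 0.515
grasp_force: 29.9
```

Run:
```python
from plan import *
s=read_state();print(s["position"],s["opening"]*87,s["force"],s["grasp_force"])
R=tool(-95.5,0); b=go(np.r_[fr(-.009,0,0)[:2],.16],R)
p=capture("side");z=s["position"][2]-.009
print([(k,at_z(p,q["xy"],z),inv(at_z(p,q["xy"],z))) for k in("power_adapter",) for q in pinpoint(p,k)[:1]])
```

```text
[ 0.519 -0.389  0.223] 44.83479633044193 [-0.116 -0.711 -3.011] 29.936445490457118
turn units [-0.003  0.    -0.001] deg 0.31792981176941426 then shift units [-1.091  0.38   2.113]
[('power_adapter', array([ 0.519, -0.396,  0.214]), array([-0.035, -0.011]))]
```

{"fn": "move_arm", "kwargs": {
  "increments": [
    [[-0.4,0.13,0],[-0.003,0,0],1],
    [[-0.4,0.13,0],[0,0,0],1],
    [[-0.3,0.12,0.2],[0,0,0],1],
    [[0,0,0.5],[0,0,0],1],
    [[0,0,0.6],[0,0,0],1],
    [[0,0,0.5],[0,0,0],1],
    [[0,0,0.3],[0,0,0],1],
    [[0,0,0.15],[0,0,0],1],
    [[0,0,0],[0,0,0],1]
  ]
}}

```text
time_s: 38.58
position: [0.5282, -0.4205, 0.1562]
tcp_rot: [[0.096, 0.995, 0.001], [0.995, -0.096, 0.001], [0.001, 0.0, -1.0]]
force: [-0.1, -0.3, -3.4]
opening: 0.515
grasp_force: 29.9
```

{"fn": "move_arm", "kwargs": {
  "increments": [
    [[0,0,0.07],[0,0,0],1],
    [[0,0,0.07],[0,0,0],1],
    [[0,0,0.06],[0,0,0],1],
    [[0,0,0],[0,0,0],1]
  ]
}}

```text
time_s: 38.92
position: [0.5288, -0.4213, 0.1519]
tcp_rot: [[0.097, 0.995, 0.003], [0.995, -0.097, -0.001], [-0.001, 0.003, -1.0]]
force: [0.0, 0.9, -3.4]
opening: 0.511
grasp_force: 29.9
```

{"fn": "move_arm", "kwargs": {
  "increments": [
    [[0,0,0.06],[0,0,0],1],
    [[0,0,0.06],[0,0,0],1],
    [[0,0,0],[0,0,0],1],
    [[0,0,0],[0,0,0],1]
  ]
}}

```text
time_s: 39.25
position: [0.5286, -0.4211, 0.1478]
tcp_rot: [[0.097, 0.995, 0.002], [0.995, -0.097, -0.001], [-0.0, 0.002, -1.0]]
force: [-0.6, -0.7, -2.4]
opening: 0.514
grasp_force: 29.9
```

{"fn": "move_arm", "kwargs": {
  "increments": [
    [[0,0,0.04],[0,0,0],1],
    [[0,0,0],[0,0,0],1]
  ]
}}

```text
time_s: 39.42
position: [0.5286, -0.4211, 0.1466]
tcp_rot: [[0.097, 0.995, 0.002], [0.995, -0.097, -0.001], [-0.0, 0.002, -1.0]]
force: [-0.4, -0.3, -2.1]
opening: 0.516
grasp_force: 29.9
```

{"fn": "move_arm", "kwargs": {
  "increments": [
    [[0,0,0.03],[0,0,0],1],
    [[0,0,0],[0,0,0],1]
  ]
}}

```text
time_s: 39.58
position: [0.5286, -0.4211, 0.1457]
tcp_rot: [[0.097, 0.995, 0.002], [0.995, -0.097, -0.001], [-0.0, 0.002, -1.0]]
force: [0.4, -0.7, -2.9]
opening: 0.513
grasp_force: 29.9
```

{"fn": "move_arm", "kwargs": {
  "increments": [
    [[0,0,0.03],[0,0,0],1],
    [[0,0,0],[0,0,0],1]
  ]
}}

```text
time_s: 39.75
position: [0.5287, -0.4213, 0.1453]
tcp_rot: [[0.097, 0.995, 0.002], [0.995, -0.097, -0.001], [-0.001, 0.002, -1.0]]
force: [-0.8, 0.6, -1.1]
opening: 0.514
grasp_force: 29.9
```

{"fn": "move_arm", "kwargs": {
  "increments": [
    [[0,0,0.03],[0,0,0],1],
    [[0,0,0],[0,0,0],1]
  ]
}}

```text
time_s: 39.92
position: [0.5287, -0.4212, 0.1451]
tcp_rot: [[0.096, 0.995, 0.003], [0.995, -0.096, -0.001], [-0.001, 0.003, -1.0]]
force: [-1.8, 1.8, 3.6]
opening: 0.516
grasp_force: 29.9
```

{"fn": "move_arm", "kwargs": {
  "increments": [
    [[0,0,0.03],[0,0,0],1],
    [[0,0,0],[0,0,0],1]
  ]
}}

```text
time_s: 40.08
position: [0.5287, -0.4212, 0.1451]
tcp_rot: [[0.097, 0.995, 0.003], [0.995, -0.097, -0.001], [-0.001, 0.003, -1.0]]
force: [-2.1, 2.8, 8.5]
opening: 0.511
grasp_force: 29.9
```

{"fn": "move_arm", "kwargs": {
  "increments": [
    [[0,0,-0.04],[0,0,0],1],
    [[0,0,0],[0,0,0],0.45],
    [[0,0,0],[0,0,0],0.3],
    [[0,0,0],[0,0,0],0.3],
    [[0,0,0],[0,0,0],0.3],
    [[0,0,0],[0,0,0],0.3],
    [[0,0,-0.3],[0,0,0],0.3],
    [[0,0,-0.7],[0,0,0],0.3],
    [[0,0,-0.9],[0,0,0],0.3],
    [[0,0,-0.9],[0,0,0],0.3],
    [[0,0,-0.9],[0,0,0],0.3],
    [[0.8,0,-0.3],[0,0,0],0.3],
    [[1,0,0],[0,0,0],0.3],
    [[1,0,0],[0,0,0],0.3],
    [[1,0,0],[0,0,0],0.3],
    [[1,0,0],[0,0,0],0.3],
    [[1,0,0],[0,0,0],0.3],
    [[1,0,0],[0,0,0],0.3],
    [[1,0,0],[0,0,0],0.3],
    [[0,0,0],[0,0,0],0.3]
  ]
}}

```text
time_s: 41.75
position: [0.5507, -0.1826, 0.265]
tcp_rot: [[0.092, 0.996, 0.002], [0.996, -0.092, 0.003], [0.003, 0.002, -1.0]]
force: [-0.0, 0.1, 0.5]
opening: 0.701
grasp_force: 0.0
```

{"fn": "move_arm", "kwargs": {
  "increments": [
    [[1,0,0],[0,0,0],0.3],
    [[1,0,0],[0,0,0],0.3],
    [[1,0,0],[0,0,0],0.3],
    [[1,0,0],[0,0,0],0.3],
    [[0,0,0],[0,0,0],0.3]
  ]
}}

```text
time_s: 42.17
position: [0.5625, -0.0642, 0.2648]
tcp_rot: [[0.092, 0.996, 0.003], [0.996, -0.092, 0.002], [0.002, 0.002, -1.0]]
force: [0.6, 0.1, -0.2]
opening: 0.698
grasp_force: 0.0
```

Run:
```python
from tilt import *
s=read_state();print(s["position"],s["opening"],s["force"])
a=capture("side");p=capture("top")
print(tilt(rd("s1.png"),a),tilt(rd("t0.png"),p))
for c in(a,p):
  for k,z in(("lever_grip",.036),("wedge",0),("wedge_heel",.022),("power_adapter",.135)): print(k,[(inv(at_z(c,q["xy"],z)),round(q["confidence"],2)) for q in pinpoint(c,k)[:1]])
  print([(k,at_z(c,q["xy"],0)) for k in("pen","packing_block","tape_roll") for q in pinpoint(c,k)[:1]])
print(tilt(rd("s3.png"),a,0.0),tilt(rd("t3.png"),p,0.0))
# side profile of dark blob on pan
m=cv2.cvtColor(p["img"],cv2.COLOR_RGB2GRAY)<70
Q=np.array([px(p,fr(x,y,.14)) for x,y in((-.08,-.075),(-.08,.075),(.08,.075),(.08,-.075))]).astype(np.int32)
k=np.zeros(m.shape,np.uint8);cv2.fillPoly(k,[Q],1);yy,xx=np.nonzero(m&(k>0))
pts=np.array([inv(at_z(p,[u/W,v/H],.165)) for u,v in zip(xx,yy)]);print(len(pts),pts.min(0),pts.max(0),pts.mean(0))
```

```text
[ 0.562 -0.064  0.265] 0.6982899294774823 [ 0.557  0.13  -0.18 ]
(np.float64(0.008756987645034115), np.float64(0.6447608099102697)) (np.float64(-0.0004965459403162926), np.float64(0.832994746546287))
lever_grip []
wedge []
wedge_heel []
power_adapter [(array([-0.003,  0.004]), 0.72)]
[('pen', array([0.371, 0.112, 0.   ])), ('packing_block', array([0.445, 0.305, 0.   ])), ('tape_roll', array([ 0.669, -0.438,  0.   ]))]
lever_grip [(array([-0.151,  0.019]), 0.56)]
wedge [(array([-0.047, -0.009]), 0.5)]
wedge_heel [(array([-0.108,  0.004]), 0.49)]
power_adapter [(array([ 0.002, -0.007]), 0.77)]
[('packing_block', array([0.448, 0.305, 0.   ])), ('tape_roll', array([ 0.672, -0.432,  0.   ]))]
(np.float64(-0.0007996740359984824), np.float64(0.8590579860015501)) (np.float64(6.201798884714306e-05), np.float64(0.9990974202171462))
533 [-0.07  -0.024] [0.032 0.022] [-0.019 -0.002]
```

```bash
python3 -c "
from rig import *
print(hand_in())"
```

```text
the job is handed in; nothing more can be done
None
```

The job is handed in at about 42 s of the 72 s allowed; no verdict came back. The wedge is in and let go, the lever is closed behind it, and the adapter lies on the pan within about 10 mm of its centre. I judge the scale level: the top camera reads -0.0005 rad and the wedge position about -0.003. The side camera reads 0.009, which I put down to measuring bias but which is close to the 0.010 limit.

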